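Walk the hotplate stirrer back against its buffers

ROBOT

A 7-joint arm with a two-finger parallel gripper is mounted at the origin on the work surface. World frame = base frame: x ahead of the robot, y to its left, z up, the work surface at z = 0. Lengths are in m, angles in degrees, forces in N, time in s.
With the tool pointing down it reaches from about 0.4 to 0.875 m from the base axis. Payload 6.5 kg.
Tool frame: the origin (TCP) lies at the very end of the fingers, on their centre line; the grasp point (between the pads) lies 19 mm behind it; z points along the fingers, x is the direction in which the jaws open and shut, and the axes are right-handed (so a half turn about z gives the same grasp; the last joint's range is limited). The gripper opens to 88 mm and grips with 3 to 60 N. Pads are 18 mm wide; open, the fingers measure 123 mm over their backs; the gripper's body (75 mm by 187 mm) begins 45 mm behind the grasp point.
Start: joints at [-80.283, 30.733, -0.252, 88.115, 0.149, 61.152, -4.079], TCP at [0.152, 0.632, 0.239] pointing down, gripper open.
Joint ranges: [-154.64, 154.64], [-21.42, 123.67], [-72.66, 72.17], [13.99, 137.28], [-74.86, 254.86], [10.95, 109.41], [-158.01, 158.01]. Speed limits (degrees/s): [136.94, 136.94, 180, 180, 180, 180, 180].

INTERFACE

Orientations are given as [roll, pitch, yaw] about the fixed x, y, z axes, in that order (R = Rz(yaw) Ry(pitch) Rx(roll)).
In Python, from rig import telemetry, capture, order gives the robot as it stands.
- The arm moves only by the tool step_arm, never from a script. Its arguments are lists of equal length, an entry for each row: "translation": the shift along the tool's x, y, z in m, a list of three; "rot": the turn, a rotation vector about the tool's x, y, z in rad, a list of three; "fingers": the opening, from 0 (shut) to 1 (fully open). In form: {"translation": [[dx, dy, dz], ...], "rot": [[rx, ry, rz], ...], "fingers": [fingers, ...]}. A call has 1 to 12 rows; each row shifts and turns the commanded pose from where the row before left it, along the tool's axes as they then stand; what a row does not reach is not made up. A row lasts 1/8 s, in which the tool goes at most 62.5 mm and 10.7 degrees, less where a joint would pass 70% of its speed; a pose out of reach is approached as far as the arm can. A call with a gripper value outside its range is refused whole. The fingers move at their own pace and stop on an object; the grip force is fixed at half the most. Time passes only in rows, so rows that do not move let the fingers close. It gives the time, the measured TCP pose, the force and the opening at its end, in the units of the state.
- telemetry.sense(): the state, without advancing time (a new reading comes with each control period).
- capture(name): name is "scene" or "top" or "wrist"; returns a dict with "color" (420x560x3 uint8, red, green, blue), "vertical_fov" (degrees; the focal length in pixels is half the picture's height over the tangent of half this angle, whatever the lens; pixels are square), "cx", "cy" (the principal point, pixels), "origin" and "rotation" of the camera in the world. Camera axes: x right, y up, looking along -z (the intrinsics and any distortion apply to the point x, -y, -z); pixel columns grow to the right and rows downward; lengths in m; the calibration is good to about 2 mm. A picture is of the moment at which its call begins. There is no depth.
- order.close_job(): hands the job in, once; it reports no verdict.
The state is a dict: "clock": time; "joints": joint angles; "joint_vel": joint speeds; "joint_efforts": joint torques, N m; "tool_pos": TCP position; "tcp_rot": TCP orientation; "wrist_force": force on the tool from outside, world axes, zero at the start; "moment": the same for the moment, N m; "grip_width": finger opening in m.
Only numpy, scipy, OpenCV 4.12 (cv2) and the standard library are available. Lean on these libraries where they do the work, as an engineer would, in place of code of your own. Each camera call takes 0.05 s, during which the arm holds its last target.

TASK

Walk the heavy hotplate stirrer, with the bottle standing on it, straight back along the bench into its place between the tip box and the tube rack: nudge its left and right front corners in turn, so that it never swings far from square. Bring both rear corners up against the two rubber buffers of the stop rail (they are set to slightly different lengths, so feel for each), centred between them, and finish with a firm but gentle press, about 12 N onto a buffer and never a shove of 25 N, that leaves both corners snug. Keep off the knob panel, the top plate and the bottle, do not lift or tip the stirrer, and leave everything around it where it is.

Things in the scene. Friction and masses are not known exactly. Their poses are not given: they have to be found in the camera images.
- rail: stop rail fixed on the bench behind the stirrer's place: grey aluminium bar 560 mm long, 30 deep, top 57 above the bench, with two black rubber buffers (left_pad, right_pad; domes 32 across, 160 apart, 40 up) on threaded studs toward the robot, set to different lengths. Origin on the bench midway; x = 0 is the plane of the tips of buffers screwed fully in, x points from the robot, y left
- left_buffer (a point): where the centre of the left buffer's tip would stand if screwed fully in: (0, 80, 40) mm in the rail's frame. The buffer is screwed out from here toward the robot by an unknown 0 to 12 mm, so that its tip must be found by feel; it is stiff (about 20 N per mm). left_pad_c0 is its dome, a ball centred 16 behind the tip
- right_buffer (a point): the same for the right buffer: (0, -80, 40) mm in the rail's frame, screwed out by its own unknown 0 to 12 mm. The bar itself begins 38 behind the plane of these points
- stirrer: white hotplate stirrer 220 mm deep (x), 220 wide (y), 94 high on four rubber feet; origin at the centre of its underside, on the bench; knobs face -x. Flat front and rear faces at x = -110 and +110, from 12 to 70 above the bench. 1.3 to 1.9 kg without the bottle, friction on the bench 0.5 to 0.7. Starts 55 to 95 short of the buffers, up to 12 off-centre and 0.1 rad askew; faces the rail
- front_left (a point): middle of the plain part of the front, left of the panel, where the left corner is pushed: (-110, 86, 40) mm in the stirrer's frame; plain from y = 62 to 110. A level push slides it at 4 to 9 N (up to twice that if the fingers drag it down) and the other corner comes along by about 0.6 of the push; the face clings to the fingers, so a slanted push steers its front edge
- front_right (a point): the same on the right: (-110, -86, 40) mm in the stirrer's frame; plain from y = -110 to -62. Once the other rear corner is on its buffer, swinging this one home takes 10 to 17 N if the fingers give way sideways (the corner then swings outward), over 20 N if they do not
- rear_left (a point): point of the rear face that meets the left buffer, at (110, 80, 40) mm in the stirrer's frame
- rear_right (a point): point of the rear face that meets the right buffer, at (110, -80, 40) mm in the stirrer's frame
- panel: grey control panel on the middle of the stirrer's front: 124 wide, 48 high (17 to 65 above the bench), 4 thick, with a small display and two black knobs of 32 diameter at y = +-41 standing 16 out of the front face. Fixed to the stirrer; origin at the panel's centre. Not to be pushed
- plate: white ceramic top plate 180 x 180 x 12 mm, top 94 above the bench, fixed to the stirrer; origin at the centre of its underside. Not to be touched
- bottle: clear capped bottle, 72 mm in diameter, 145 high, 0.3 kg, standing loose near the middle of the plate; origin at the centre of its underside
- tip_box: pipette-tip box 124 x 86 x 75 mm, loose, on one side of the stirrer's place (either side), its near face about 135 mm from the place's centre line; origin at the centre of its underside
- tube_rack: rack of capped tubes 120 x 84 x 107 mm, loose, on the other side of the place, likewise; origin at the centre of its underside
- jar_red: clear jar with a red lid, 84 in diameter, 115 mm high, loose bystander; origin under its centre
- jar_orange: amber jar with an orange lid, 68 in diameter, 85 mm high, loose bystander; origin under its centre
- beaker: small empty glass beaker, 68 in diameter, 85 mm high, loose bystander; origin under its centre
- timer: flat white bench timer 62 x 68 x 18 mm, loose bystander; origin under its centre
- film_box: blue carton 130 x 120 x 100 mm, loose bystander; origin under its centre

How it is judged:
By the outcome, as a careful person would: the job done as asked, in the order asked, and still so for the second after the job is handed in, with the robot touching nothing.
It also fails if it takes over 72 s, if anything falls off the work surface, if the arm or the gripper's body presses on something with over 40 N, if the wrist force passes 120 N, or if a joint passes its speed limit or range.

## Working session

There is one attempt and no reset: what is moved stays moved. The work goes in short steps, Python scripts to look and compute and a tool call to move; the robot and the scene stay as the last step left them, time stands still between calls to the robot, and variables do not carry over. Pictures are saved under pics/ and viewed, and the job is handed in when it is done.

Besides the shell and the picture viewer there is one more tool, called after "Call:" by a JSON object that holds its "fn" and its "kwargs", one argument or row to a line. step_arm: Moves the arm, as the interface text tells. Its arguments: {"type":"object","properties":{"translation":{"type":"array"},"rot":{"type":"array"},"fingers":{"type":"array"}},"required":["translation","rot","fingers"]}

```bash
ls; mkdir -p pics
python3 - <<'E'
from rig import telemetry, capture, order
import cv2,numpy as np
print(telemetry.sense())
for n in ["scene","top","wrist"]:
    c=capture(n); cv2.imwrite(f"pics/{n}0.png",c["color"][:,:,::-1])
    print(n,{k:v for k,v in c.items() if k!="color"})
E
```

```text
pics
{'clock': 0.0, 'joints': array([-80.28306493,  30.7776303 ,  -0.25333345,  88.16796867,
         0.148922  ,  61.15123025,  -4.07648239]), 'joint_vel': array([ 0.03920413, -0.06680175,  0.01147714, -0.01864817,  0.03711988,
       -0.02369631, -0.08991799]), 'joint_efforts': array([ 1.97897566e-05, -5.70994484e+01,  9.91207436e-01, -2.51591742e+01,
       -5.61706431e-02,  1.80958951e-02,  1.66191217e-04]), 'tool_pos': array([0.1517362 , 0.63143503, 0.2378563 ]), 'tcp_rot': array([1.79992455e+02, 9.62089286e-02, 7.64963044e+01]), 'wrist_force': array([-0.5230598 , -0.94414059,  0.21587704]), 'moment': array([ 0.00705762,  0.01643609, -0.00252386]), 'grip_width': 0.08816235679846195}
scene {'vertical_fov': 55.77051652212717, 'cx': 286.73928261625116, 'cy': 211.16751539252544, 'origin': array([ 1.22030014, -0.08400272,  0.91479232]), 'rotation': array([38.52752251, -0.47935952, 84.20425091])}
top {'vertical_fov': 45.18010579020322, 'cx': 276.567651148077, 'cy': 207.24040944616823, 'origin': array([ 0.36838084, -0.01515203,  1.65694237]), 'rotation': array([ 7.87600014e+00,  4.65374324e-03, -8.88484414e+01])}
wrist {'vertical_fov': 70.21582325176642, 'cx': 278.71537197681465, 'cy': 217.5534876691225, 'origin': array([0.08365623, 0.64822161, 0.38450396]), 'rotation': array([-1.56508349e+01,  7.15512128e-02,  7.64585237e+01])}
```

View pics/scene0.png

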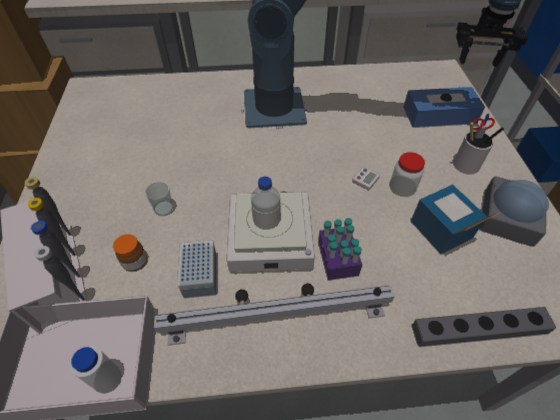

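View pics/top0.png

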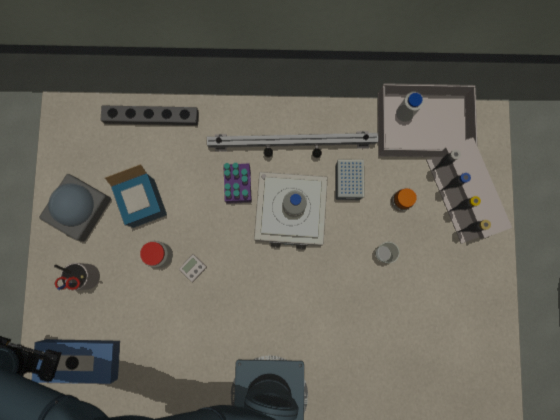

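View pics/wrist0.png

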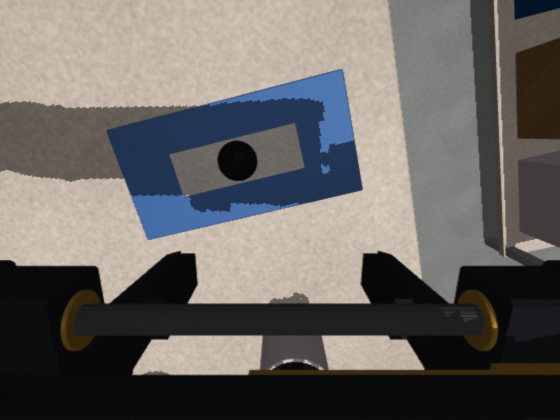

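Scene and top views: stirrer centre ~(291,208) top px, with rail behind it, tube rack left and tip box right. The bystanders stand well away from it. I'll build helpers and zoom in.

```bash
cat > h.py <<'E'
import numpy as np, cv2
from scipy.spatial.transform import Rotation as R
from rig import telemetry, capture, order
def K(c):
    h=c["color"].shape[0]; f=h/2/np.tan(np.radians(c["vertical_fov"]/2)); return f,c["cx"],c["cy"]
def bp(c,uv,z):
    f,cx,cy=K(c); Rm=R.from_euler("xyz",c["rotation"],degrees=True).as_matrix()
    d=Rm@np.array([(uv[0]-cx)/f,-(uv[1]-cy)/f,-1]); o=c["origin"]; return o+d*(z-o[2])/d[2]
def pj(c,P):
    f,cx,cy=K(c); Rm=R.from_euler("xyz",c["rotation"],degrees=True).as_matrix()
    q=(np.atleast_2d(P)-c["origin"])@Rm; return np.stack([cx+f*q[:,0]/-q[:,2],cy-f*q[:,1]/-q[:,2]],1)
def crop(c,x0,y0,x1,y1,s,fn):
    im=cv2.resize(c["color"][y0:y1,x0:x1,::-1],None,fx=s,fy=s,interpolation=cv2.INTER_CUBIC); cv2.imwrite(fn,im)
E
python3 - <<'E'
from h import *
print({k:v for k,v in capture("top").items() if k not in("color",)}.keys())
c=capture("top"); crop(c,200,110,400,260,4,"pics/t1.png")
s=capture("scene"); crop(s,140,160,400,355,3,"pics/s1.png")
E
```

```text
dict_keys(['vertical_fov', 'cx', 'cy', 'origin', 'rotation'])
```

View pics/t1.png

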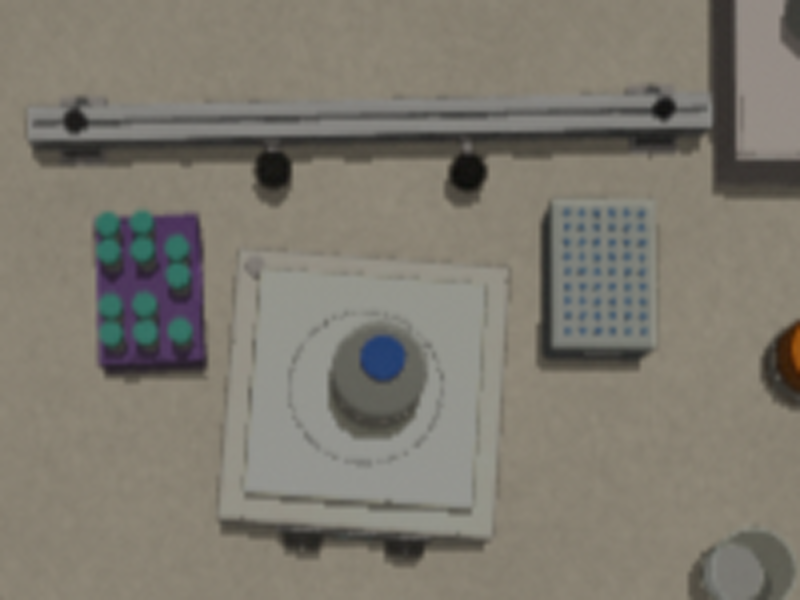

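View pics/s1.png

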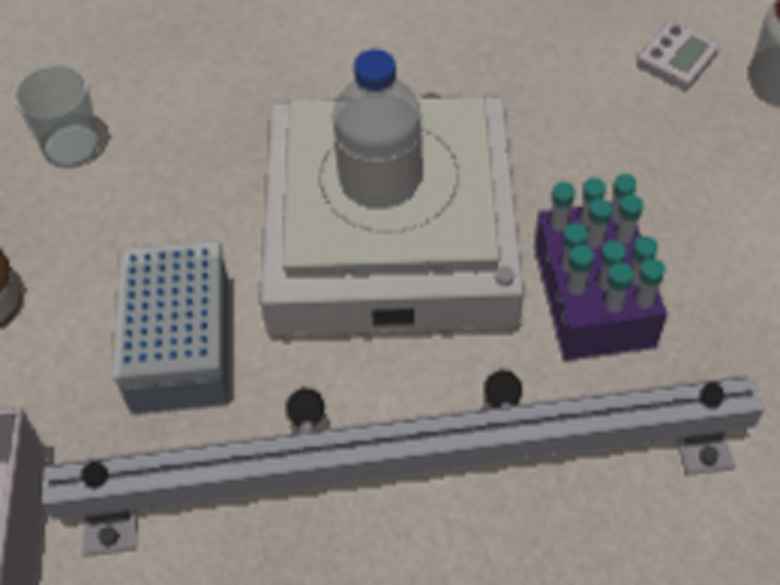

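Top crop (×4 from (200,110)): rail ends (28,108)-(710,94), buffers at (272,170) and (467,172). Stirrer body top corners: (240,252), (508,268), (490,538), (220,520).

Run:
```python
from h import *
c=capture("top")
g=lambda p,z:bp(c,(200+p[0]/4-.4,110+p[1]/4-.4),z)
for n,p,z in [("railL back",(28,106),.057),("railR back",(710,93),.057),("railLfront",(30,142),.057),("railRfront",(712,130),.057),("bufL",(272,170),.04),("bufR",(467,172),.04),
 ("RL",(240,252),.082),("RR",(508,268),.082),("FR",(490,538),.082),("FL",(220,520),.082),
 ("pRL",(262,269),.094),("pRR",(485,284),.094),("pFR",(470,508),.094),("pFL",(247,493),.094),("bottlecap",(383,357),.239),
 ("rack1",(200,215),.05),("rack2",(205,365),.05),("tip1",(553,201),.075),("tip2",(550,348),.075)]:
    print(n,g(p,z).round(4))
```

```text
railL back [0.8194 0.2224 0.057 ]
railR back [ 0.8415 -0.334   0.057 ]
railLfront [0.7893 0.2196 0.057 ]
railRfront [ 0.8105 -0.3354  0.057 ]
bufL [0.7742 0.0226 0.04  ]
bufR [ 0.7757 -0.1375  0.04  ]
RL [0.6963 0.0455 0.082 ]
RR [ 0.6876 -0.1676  0.082 ]
FR [ 0.473  -0.1549  0.082 ]
FL [0.4828 0.0559 0.082 ]
pRL [0.6805 0.0274 0.094 ]
pRR [ 0.672  -0.1484  0.094 ]
pFR [ 0.4952 -0.1382  0.094 ]
pFL [0.5034 0.0349 0.094 ]
bottlecap [ 0.5896 -0.064   0.239 ]
rack1 [0.733  0.0801 0.05  ]
rack2 [0.6097 0.0726 0.05  ]
tip1 [ 0.7444 -0.204   0.075 ]
tip2 [ 0.6251 -0.202   0.075 ]
```

Run:
```python
from h import *
s=capture("scene"); crop(s,215,180,335,280,6.5,"pics/s2.png"); crop(s,150,275,410,350,3,"pics/s3.png")
```

```text
(no output)
```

View pics/s2.png

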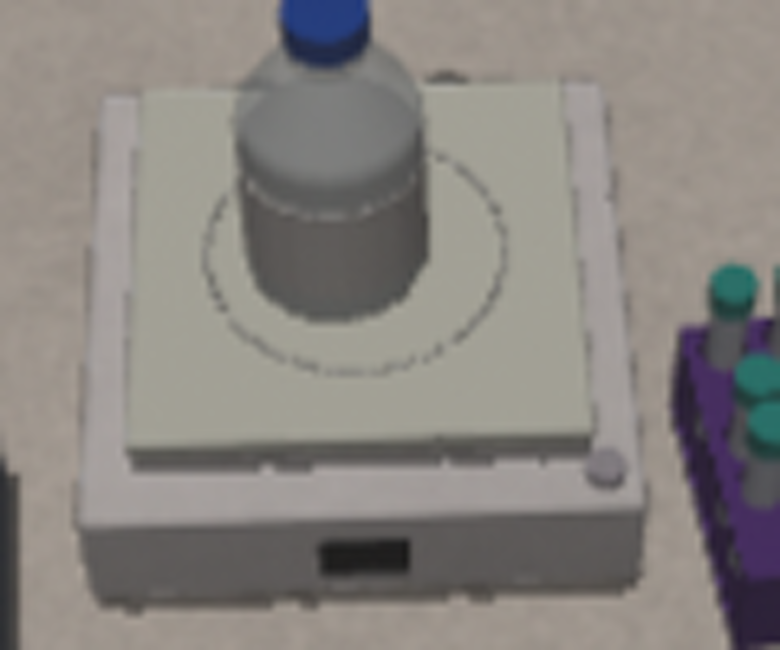

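View pics/s3.png

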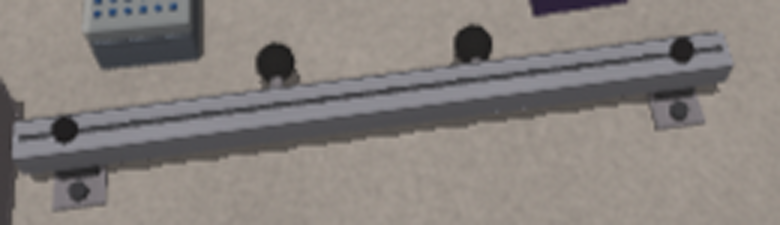

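Scene crop: plate corners at (130,445), (590,435), (560,82), (142,92). Rail top corners ~(13,125), (722,33), (730,68), (17,155). Buffers ~(275,62), (473,45).

```bash
cat >> h.py <<'E'
from scipy.optimize import least_squares
def pose2(p,L):
    L=np.array(L,float)/1000; c,s=np.cos(p[2]),np.sin(p[2]); return np.c_[p[0]+c*L[:,0]-s*L[:,1],p[1]+s*L[:,0]+c*L[:,1],L[:,2]]
def fit(obs,p0,verbose=True):
    # obs list of (cam, uv Nx2, L Nx3 mm)
    r=least_squares(lambda p:np.concatenate([(pj(c,pose2(p,L))-uv).ravel() for c,uv,L in obs]),p0,loss="soft_l1",x_scale=[.01,.01,.01])
    if verbose: print("pose mm/deg",(r.x*[1000,1000,57.2958]).round(2),"res px",[ (pj(c,pose2(r.x,L))-uv).round(1).tolist() for c,uv,L in obs])
    return r.x
def rel(rail,st):
    d=st[:2]-rail[:2]; c,s=np.cos(rail[2]),np.sin(rail[2]); return np.array([c*d[0]+s*d[1],-s*d[0]+c*d[1],st[2]-rail[2]])
def un(p,x0,y0,s): return (np.array(p,float)+.5)/s-.5+[x0,y0]
PL=[[90,-90,94],[90,90,94],[-90,90,94],[-90,-90,94]]  # RR,RL,FL,FR
BT=[[110,-110,82],[110,110,82],[-110,110,82],[-110,-110,82]]
RT=[[38,-280,57],[38,280,57],[68,280,57],[68,-280,57]]
E
python3 - <<'E'
from h import *
t=capture("top"); s=capture("scene")
st=(s,un([(130,445),(590,435),(560,82),(142,92)],215,180,6.5),PL)
tt=(t,un([(485,284),(262,269),(247,493),(470,508)],200,110,4),PL)
p0=[.585,-.055,-.05]
for o in ([st],[tt],[st,tt]): P=fit(o,p0)
sr=(s,un([(13,125),(722,33),(730,68),(17,155)],150,275,3),RT)
tr=(t,un([(712,130),(30,142),(28,106),(710,93)],200,110,4),RT)
for o in ([sr],[tr],[sr,tr]): Q=fit(o,[.762,-.059,.04])
print("rel",rel(Q,P)*[1000,1000,57.3])
np.save("rail.npy",Q)
for c,(u,x0,y0,k) in ((s,([(275,62),(473,45)],150,275,3)),(t,([(467,172),(272,170)],200,110,4))):
    for q in un(u,x0,y0,k):
        w=bp(c,q,.040); print("buf",w, rel(Q,np.r_[w[:2],0])[:2]*1000)
E
```

```text
pose mm/deg [590.91 -58.95  -3.5 ] res px [[[-1.5, 0.6], [0.8, -0.0], [0.8, -0.5], [-0.5, -0.4]]]
pose mm/deg [587.75 -56.14  -2.8 ] res px [[[0.6, -0.4], [-0.6, -0.5], [-1.1, 0.3], [1.1, 0.6]]]
pose mm/deg [589.25 -57.62  -3.02] res px [[[-0.7, 0.2], [1.6, -0.9], [1.0, -1.2], [-0.3, -0.7]], [[1.2, -0.7], [-0.0, -1.1], [-0.7, -0.3], [1.4, 0.2]]]
pose mm/deg [765.37 -62.22   2.06] res px [[[-0.4, -1.5], [0.6, -0.1], [1.7, -0.4], [-2.7, 1.0]]]
pose mm/deg [762.18 -58.91   2.23] res px [[[0.5, -0.2], [-0.9, -0.0], [-0.4, 0.0], [0.6, 0.1]]]
pose mm/deg [763.84 -60.79   2.14] res px [[[0.3, -2.1], [1.0, -0.8], [2.1, -1.2], [-1.9, 0.5]], [[1.1, -0.5], [-0.2, -0.6], [0.3, -0.6], [1.2, -0.2]]]
rel [-174.34870703    9.69615585   -5.15885402]
buf [ 0.77548787 -0.14140602  0.04      ] [  8.63004145 -80.99089813]
buf [0.77591583 0.01887567 0.04      ] [15.04518466 79.16293577]
buf [ 0.77561855 -0.1375545   0.04      ] [  8.90451273 -77.14694944]
buf [0.7740874  0.02250481 0.04      ] [13.35360105 82.85784645]
```

Call:
{"fn": "step_arm", "kwargs": {
  "translation": [
    [0,0,0],
    [0,0,0],
    [0,0,0],
    [-0.0476,0.0331,0.005],
    [-0.0476,0.0331,0.005],
    [-0.0476,0.0331,0.005],
    [-0.0476,0.0331,0.005],
    [-0.0476,0.0331,0.005],
    [-0.0476,0.0331,0.005],
    [-0.0476,0.0331,0.005],
    [-0.0476,0.0331,0.005],
    [0,0,0]
  ],
  "rot": [
    [0,0,-0.118],
    [0,0,-0.118],
    [-0.15,0,0],
    [0,0,0],
    [0,0,0],
    [0,0,0],
    [0,0,0],
    [0,0,0],
    [0,0,0],
    [0,0,0],
    [0,0,0],
    [0,0,0]
  ],
  "fingers": [0,0,0,0,0,0,0,0,0,0,0,0]
}}

```text
clock: 2.0
tool_pos: [0.4221, 0.247, 0.2391]
tcp_rot: [171.3, 0.0, 89.5]
wrist_force: [0.6, -0.4, 0.2]
grip_width: 0.0004
```

Call:
{"fn": "step_arm", "kwargs": {
  "translation": [
    [-0.055,0.003,0],
    [-0.055,0.003,0],
    [-0.055,0.003,0],
    [-0.055,0.003,0],
    [-0.055,0.003,0],
    [-0.055,0.003,0],
    [-0.055,0.003,0],
    [0,0,0],
    [0,-0.0073,0.0485],
    [0,-0.0073,0.0485],
    [0,-0.0073,0.0485],
    [0,-0.0073,0.0485]
  ],
  "rot": [
    [0,0,0],
    [0,0,0],
    [0,0,0],
    [0,0,0],
    [0,0,0],
    [0,0,0],
    [0,0,0],
    [0,0,0],
    [0,0,0],
    [0,0,0],
    [0,0,0],
    [0,0,0]
  ],
  "fingers": [0,0,0,0,0,0,0,0,0,0,0,0]
}}

```text
clock: 3.5
tool_pos: [0.4415, -0.131, 0.0442]
tcp_rot: [171.4, -0.1, 90.2]
wrist_force: [0.8, -0.4, 0.1]
grip_width: 0.0005
```

Run:
```python
from h import *
print(telemetry.sense()["tool_pos"],telemetry.sense()["wrist_force"],telemetry.sense()["tcp_rot"])
s=capture("scene"); crop(s,195,130,355,250,5,"pics/s4.png")
w=capture("wrist"); cv2.imwrite("pics/w1.png",w["color"][:,:,::-1])
```

```text
[ 0.44147951 -0.13102979  0.04423509] [ 0.82217691 -0.41148687  0.08546148] [ 1.71378133e+02 -6.97600707e-02  9.01881610e+01]
```

View pics/s4.png

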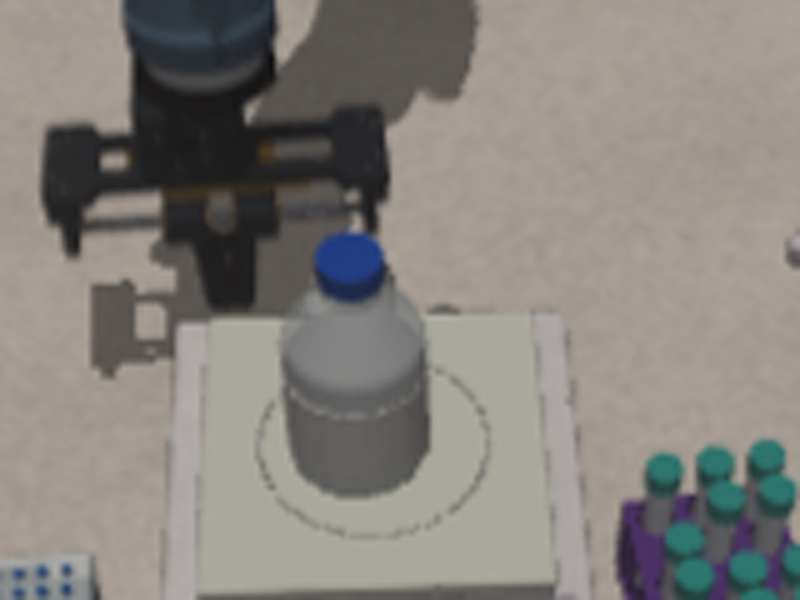

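View pics/w1.png

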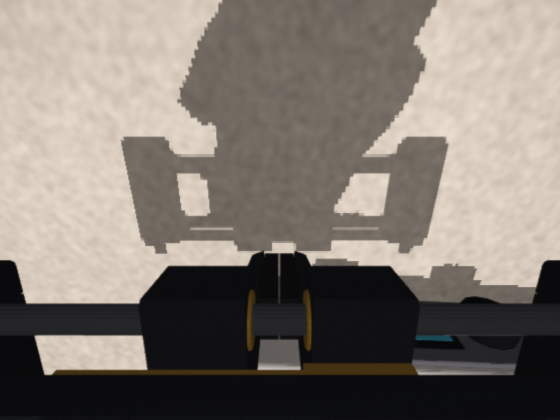

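Call:
{"fn": "step_arm", "kwargs": {
  "translation": [
    [-0.0016,0.004,0.0006],
    [-0.0016,0.004,0.0006],
    [-0.0016,0.004,0.0006],
    [-0.0016,0.004,0.0006],
    [-0.0016,0.004,0.0006],
    [-0.0005,0.0025,0.0004],
    [-0.0005,0.0025,0.0004],
    [-0.0005,0.0025,0.0004],
    [-0.0005,0.0025,0.0004]
  ],
  "rot": [
    [0,0,0],
    [0,0,0],
    [0,0,0],
    [0,0,0],
    [0,0,0],
    [0,0,0],
    [0,0,0],
    [0,0,0],
    [0,0,0]
  ],
  "fingers": [0,0,0,0,0,0,0,0,0]
}}

```text
clock: 4.72
tool_pos: [0.4653, -0.1427, 0.0443]
tcp_rot: [172.0, -0.2, 90.0]
wrist_force: [-15.6, 1.6, 12.2]
grip_width: 0.0004
```

Run:
```python
from h import *
print(telemetry.sense()["tool_pos"],telemetry.sense()["wrist_force"],telemetry.sense()["tcp_rot"])
s=capture("scene"); crop(s,195,150,355,270,5,"pics/s5.png")
t=capture("top"); crop(t,240,150,350,250,6,"pics/t5.png")
```

```text
[ 0.46533829 -0.14271972  0.0442503 ] [-15.55078601   1.59685114  12.23842704] [171.9637607   -0.22363259  89.95072283]
```

View pics/s5.png

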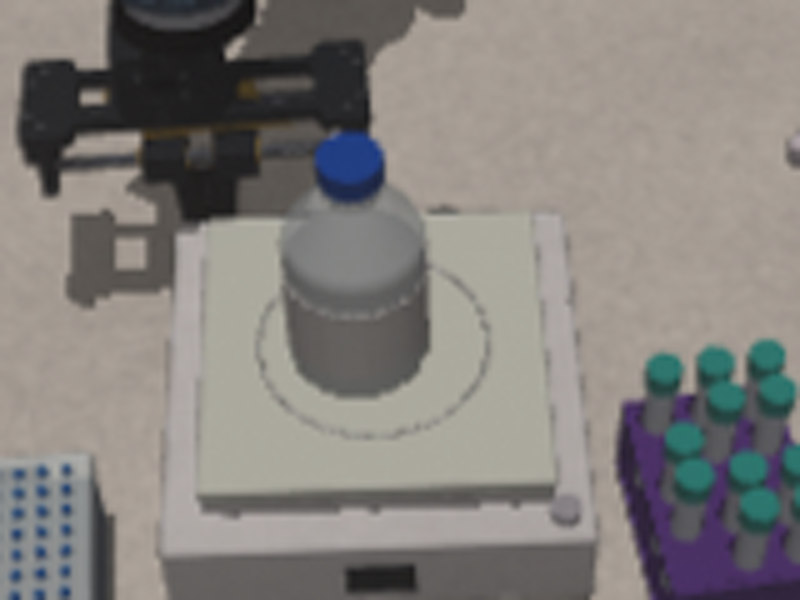

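View pics/t5.png

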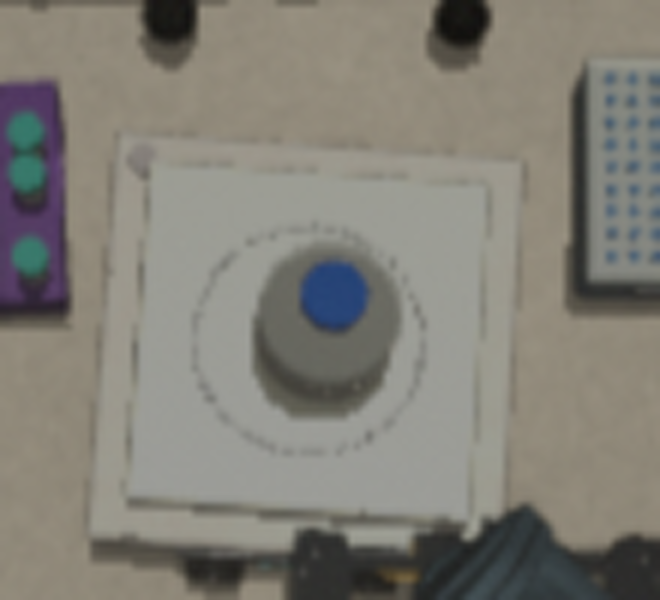

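Call:
{"fn": "step_arm", "kwargs": {
  "translation": [
    [0,0.0001,-0.001],
    [0,0.0001,-0.001],
    [0,0.0001,-0.001]
  ],
  "rot": [
    [0,0,0],
    [0,0,0],
    [0,0,0]
  ],
  "fingers": [0,0,0]
}}

```text
clock: 5.2
tool_pos: [0.4675, -0.1432, 0.0473]
tcp_rot: [171.8, -0.1, 90.0]
wrist_force: [-5.6, 0.0, -3.5]
grip_width: 0.0003
```

Call:
{"fn": "step_arm", "kwargs": {
  "translation": [
    [-0.0005,0.0025,0.0004],
    [-0.0005,0.0025,0.0004],
    [-0.0005,0.0025,0.0004],
    [-0.0005,0.0025,0.0004],
    [-0.0005,0.0025,0.0004]
  ],
  "rot": [
    [0,0,0],
    [0,0,0],
    [0,0,0],
    [0,0,0],
    [0,0,0]
  ],
  "fingers": [0,0,0,0,0]
}}

```text
clock: 5.82
tool_pos: [0.4784, -0.1464, 0.047]
tcp_rot: [171.9, -0.1, 89.9]
wrist_force: [-11.8, -2.7, 6.7]
grip_width: 0.0003
```

Run:
```python
from h import *
print(telemetry.sense()["tool_pos"],telemetry.sense()["wrist_force"],telemetry.sense()["tcp_rot"])
s=capture("scene"); crop(s,195,150,355,270,5,"pics/s6.png")
```

```text
[ 0.47842567 -0.14635933  0.04700374] [-11.83054081  -2.7349444    6.6798357 ] [ 1.71898699e+02 -1.14194320e-01  8.99109693e+01]
```

View pics/s6.png

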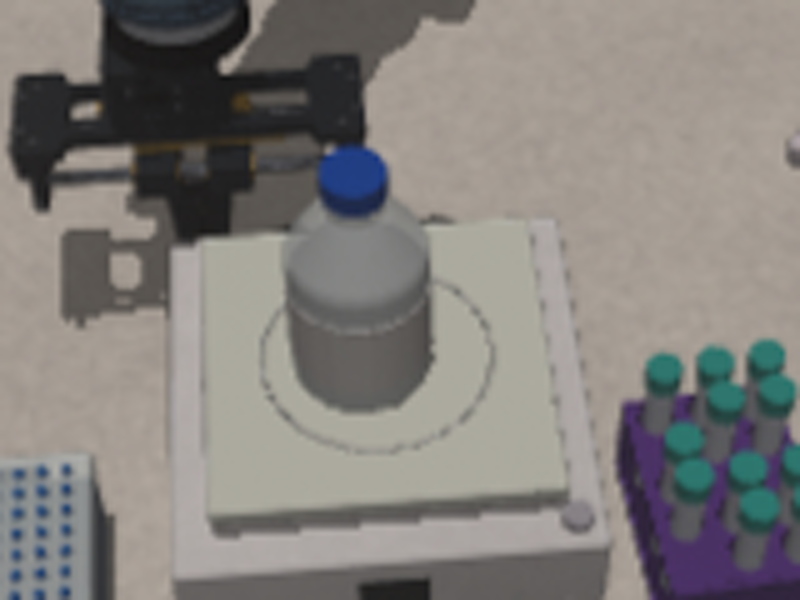

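```bash
cat >> h.py <<'E'
def status(uvs,x0,y0,k,s=None):
    s=s or capture("scene"); Q=np.load("rail_s.npy")
    P=fit([(s,un(uvs,x0,y0,k),PL)],[.6,-.06,-.03]); r=rel(Q,P)
    print("rel mm/deg",(r*[1000,1000,57.3]).round(1))
    for n,L in (("FL",[-110,86,40]),("FR",[-110,-86,40]),("RL",[110,80,40]),("RR",[110,-80,40])):
        w=pose2(P,[L])[0]; print(n,"world",w.round(4),"rail",(pose2(r,[L])[0,:2]*1000).round(1))
    return P
E
python3 - <<'E'
from h import *
np.save("rail_s.npy",np.array([.7654,-.0622,np.radians(2.1)]))
s=capture("scene")
print("before");status([(200,497),(553,485),(533,217),(208,220)],195,150,5)
print("after");status([(212,517),(567,490),(532,222),(205,238)],195,150,5)
E
```

```text
before
pose mm/deg [592.18 -58.99  -3.5 ] res px [[[-1.5, 0.0], [1.0, 0.3], [0.4, -0.9], [-0.2, 0.1]]]
rel mm/deg [-173.     9.6   -5.6]
FL world [0.4876 0.0336 0.04  ] rail [-274.1  105.9]
FR world [ 0.4771 -0.1381  0.04  ] rail [-290.8  -65.3]
RL world [0.7069 0.0141 0.04  ] rail [-55.7  78.4]
RR world [ 0.6971 -0.1456  0.04  ] rail [-71.3 -80.8]
after
pose mm/deg [600.22 -56.45  -0.78] res px [[[-1.1, 0.1], [1.3, 0.4], [0.2, -0.9], [-0.2, -0.1]]]
rel mm/deg [-164.9   11.8   -2.9]
FL world [0.4914 0.031  0.04  ] rail [-270.4  103.2]
FR world [ 0.4891 -0.1409  0.04  ] rail [-279.   -68.6]
RL world [0.7113 0.022  0.04  ] rail [-51.   86.2]
RR world [ 0.7091 -0.1379  0.04  ] rail [-59.  -73.6]
```

Call:
{"fn": "step_arm", "kwargs": {
  "translation": [
    [0,-0.0165,-0.0025],
    [0,-0.0165,-0.0025],
    [0.06,0,0],
    [0.06,0,0],
    [0.06,0,0],
    [0,0.01,0.0015],
    [0,0.01,0.0015],
    [0,0.0025,0.0002],
    [0,0.0025,0.0002],
    [-0.0003,0.0025,0.0001],
    [-0.0003,0.0025,0.0001],
    [-0.0003,0.0025,0.0001]
  ],
  "rot": [
    [0,0,0],
    [0,0,0],
    [0,0,0],
    [0,0,0],
    [0,0,0],
    [0,0,0],
    [0,0,0],
    [0,0,0],
    [0,0,0],
    [0,0,0],
    [0,0,0],
    [0,0,0]
  ],
  "fingers": [0,0,0,0,0,0,0,0,0,0,0,0]
}}

```text
clock: 7.52
tool_pos: [0.4795, 0.0325, 0.0489]
tcp_rot: [171.8, -0.0, 90.0]
wrist_force: [-11.9, 0.3, 9.6]
grip_width: 0.0002
```

Call:
{"fn": "step_arm", "kwargs": {
  "translation": [
    [0,0,-0.001],
    [0,0,-0.001],
    [-0.0004,0.0025,0.0002],
    [-0.0004,0.0025,0.0002],
    [-0.0004,0.0025,0.0002],
    [-0.0004,0.0025,0.0002],
    [-0.0004,0.0025,0.0002]
  ],
  "rot": [
    [0,0,0],
    [0,0,0],
    [0,0,0],
    [0,0,0],
    [0,0,0],
    [0,0,0],
    [0,0,0]
  ],
  "fingers": [0,0,0,0,0,0,0]
}}

```text
clock: 8.4
tool_pos: [0.4915, 0.0322, 0.0512]
tcp_rot: [171.8, -0.1, 90.1]
wrist_force: [-6.8, 3.1, -4.8]
grip_width: 0.0005
```

Run:
```python
from h import *
print(telemetry.sense()["tool_pos"],telemetry.sense()["wrist_force"],telemetry.sense()["tcp_rot"])
s=capture("scene"); crop(s,195,150,355,270,5,"pics/s7.png")
```

```text
[0.49149961 0.03219769 0.05122314] [-6.771243    3.06880877 -4.80929288] [ 1.71821698e+02 -9.36706858e-02  9.01150806e+01]
```

View pics/s7.png

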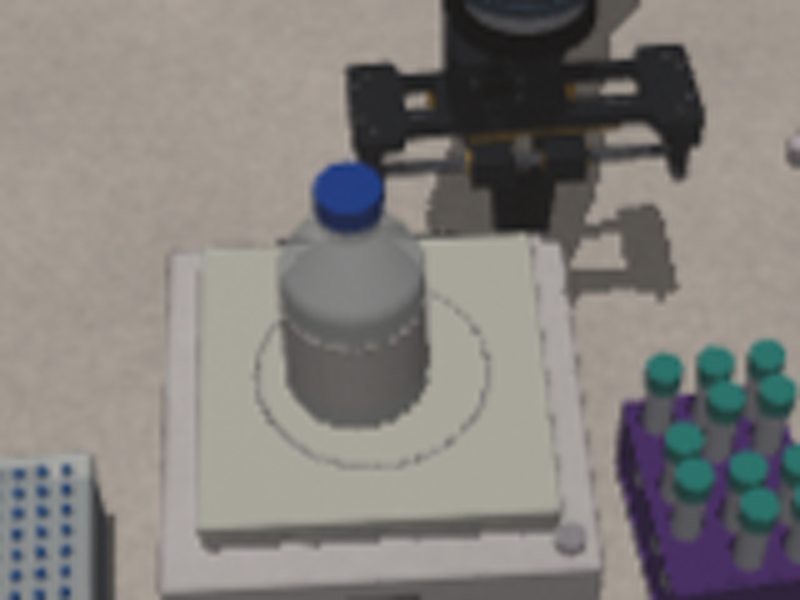

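Run:
```python
from h import *
status([(200,530),(557,517),(530,236),(204,251)],195,150,5)
```

```text
pose mm/deg [610.76 -60.64  -2.5 ] res px [[[-1.5, 0.4], [1.2, -0.2], [0.6, 0.0], [-0.5, -0.5]]]
rel mm/deg [-154.5    7.2   -4.6]
FL world [0.5046 0.0301 0.04  ] rail [-257.2  101.8]
FR world [ 0.4971 -0.1418  0.04  ] rail [-271.   -69.7]
RL world [0.7241 0.0145 0.04  ] rail [-38.4  78.1]
RR world [ 0.7172 -0.1454  0.04  ] rail [-51.3 -81.3]
```

Call:
{"fn": "step_arm", "kwargs": {
  "translation": [
    [0,-0.017,-0.0005],
    [0,-0.017,-0.0005],
    [-0.058,0,0],
    [-0.058,0,0],
    [-0.058,0,0],
    [0,0.018,0.003],
    [-0.0005,0.0025,0],
    [-0.0007,0.0025,0],
    [-0.0007,0.0025,0],
    [-0.0007,0.0025,0],
    [-0.0007,0.0025,0],
    [-0.0007,0.0025,0]
  ],
  "rot": [
    [0,0,0],
    [0,0,0],
    [0,0,0],
    [0,0,0],
    [0,0,0],
    [0,0,0],
    [0,0,0],
    [0,0,0],
    [0,0,0],
    [0,0,0],
    [0,0,0],
    [0,0,0]
  ],
  "fingers": [0,0,0,0,0,0,0,0,0,0,0,0]
}}

```text
clock: 10.0
tool_pos: [0.4903, -0.1457, 0.0492]
tcp_rot: [171.8, -0.1, 90.1]
wrist_force: [-4.8, -0.4, -3.3]
grip_width: 0.0006
```

Call:
{"fn": "step_arm", "kwargs": {
  "translation": [
    [-0.0009,0.0025,0.0003],
    [-0.0009,0.0025,0.0003],
    [-0.0009,0.0025,0.0003],
    [-0.0009,0.0025,0.0003]
  ],
  "rot": [
    [0,0,0],
    [0,0,0],
    [0,0,0],
    [0,0,0]
  ],
  "fingers": [0,0,0,0]
}}

```text
clock: 10.5
tool_pos: [0.501, -0.1495, 0.0493]
tcp_rot: [171.8, -0.1, 90.1]
wrist_force: [-5.5, -0.5, -4.2]
grip_width: 0.0003
```

Run:
```python
from h import *
print(telemetry.sense()["tool_pos"],telemetry.sense()["wrist_force"],telemetry.sense()["tcp_rot"])
s=capture("scene"); crop(s,195,160,355,280,5,"pics/s8.png")
```

```text
[ 0.50100647 -0.14954158  0.04930401] [-5.49699534 -0.50348335 -4.20183748] [ 1.71770376e+02 -9.31488398e-02  9.00768515e+01]
```

View pics/s8.png

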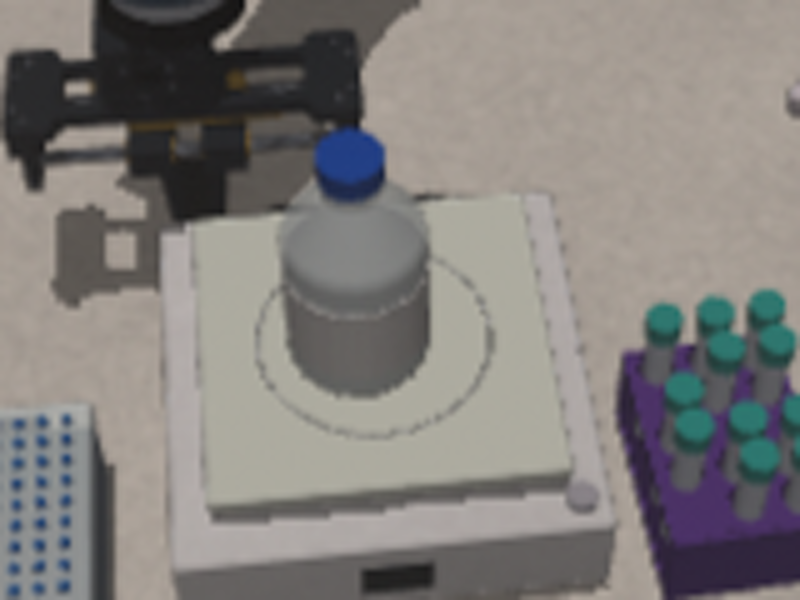

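Plate corners in crop: RR (210,502), RL (571,470), FL (524,197), FR (192,220). Rotated CCW as expected; the gap to the rack is still clear.

Run:
```python
from h import *
status([(210,502),(571,470),(524,197),(192,220)],195,160,5)
```

```text
pose mm/deg [619.21 -60.56   0.78] res px [[[-1.2, 0.7], [0.7, 0.1], [0.2, -1.2], [0.1, -0.3]]]
rel mm/deg [-146.     7.    -1.3]
FL world [0.5081 0.0239 0.04  ] rail [-254.    95.5]
FR world [ 0.5104 -0.148   0.04  ] rail [-258.   -76.4]
RL world [0.7281 0.0209 0.04  ] rail [-34.2  84.4]
RR world [ 0.7303 -0.1391  0.04  ] rail [-37.9 -75.5]
```

Call:
{"fn": "step_arm", "kwargs": {
  "translation": [
    [0,-0.0165,-0.0013],
    [0,-0.0165,-0.0013],
    [0.0583,0,0],
    [0.0583,0,0],
    [0.0583,0,0],
    [0,0.02,0.003],
    [-0.0004,0.0025,0],
    [-0.0008,0.0025,0],
    [-0.0008,0.0025,0],
    [-0.0008,0.0025,0],
    [-0.0008,0.0025,0],
    [-0.0008,0.0025,0]
  ],
  "rot": [
    [0,0,0],
    [0,0,0],
    [0,0,0],
    [0,0,0],
    [0,0,0],
    [0,0,0],
    [0,0,0],
    [0,0,0],
    [0,0,0],
    [0,0,0],
    [0,0,0],
    [0,0,0]
  ],
  "fingers": [0,0,0,0,0,0,0,0,0,0,0,0]
}}

```text
clock: 12.1
tool_pos: [0.4995, 0.0208, 0.0489]
tcp_rot: [172.2, -0.2, 90.1]
wrist_force: [-11.6, 5.1, 4.0]
grip_width: 0.0002
```

Call:
{"fn": "step_arm", "kwargs": {
  "translation": [
    [-0.0008,0.0025,0.0002],
    [-0.0008,0.0025,0.0002],
    [-0.0008,0.0025,0.0003],
    [-0.0008,0.0025,0.0003]
  ],
  "rot": [
    [0,0,0],
    [0,0,0],
    [0,0,0],
    [0,0,0]
  ],
  "fingers": [0,0,0,0]
}}

```text
clock: 12.6
tool_pos: [0.5118, 0.0173, 0.0494]
tcp_rot: [171.9, -0.1, 90.0]
wrist_force: [-6.9, 2.9, -3.5]
grip_width: 0.0003
```

Run:
```python
from h import *
print(telemetry.sense()["tool_pos"],telemetry.sense()["wrist_force"],telemetry.sense()["tcp_rot"])
s=capture("scene"); crop(s,195,170,355,290,5,"pics/s9.png")
```

```text
[0.51178514 0.01725863 0.04943305] [-6.90008892  2.87255449 -3.49131975] [ 1.71929803e+02 -1.23861434e-01  9.00289347e+01]
```

View pics/s9.png

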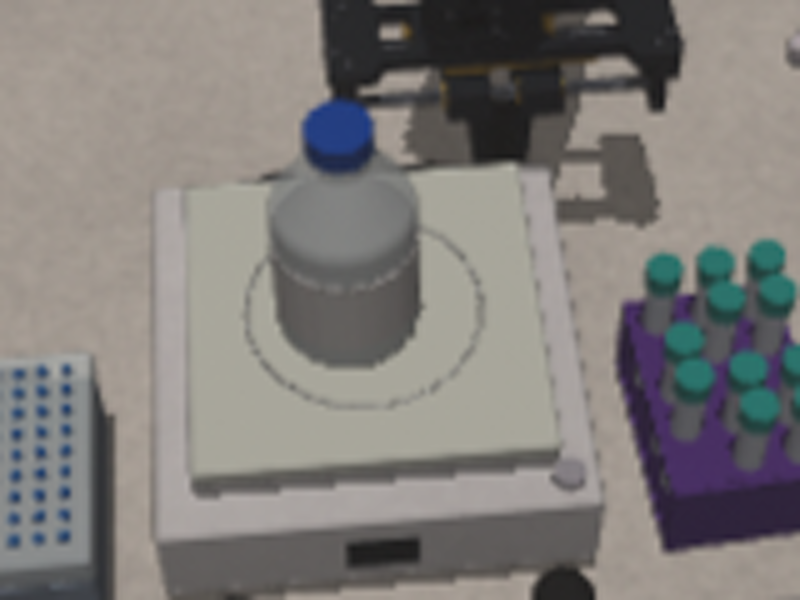

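Plate corners in crop: RR (193,475), RL (558,450), FL (520,168), FR (184,190).

Run:
```python
from h import *
status([(193,475),(558,450),(520,168),(184,190)],195,170,5)
```

```text
pose mm/deg [ 6.3352e+02 -6.6890e+01 -4.4000e-01] res px [[[-1.2, 0.8], [0.8, 0.1], [0.1, -0.7], [0.1, -0.6]]]
rel mm/deg [-1.32e+02  1.00e-01 -2.50e+00]
FL world [0.5242 0.02   0.04  ] rail [-238.    90.9]
FR world [ 0.5229 -0.152   0.04  ] rail [-245.7  -80.9]
RL world [0.7441 0.0123 0.04  ] rail [-18.5  75.2]
RR world [ 0.7429 -0.1477  0.04  ] rail [-25.6 -84.7]
```

Call:
{"fn": "step_arm", "kwargs": {
  "translation": [
    [0,-0.0165,-0.0013],
    [0,-0.0165,-0.0013],
    [-0.057,0,0],
    [-0.057,0,0],
    [-0.057,0,0],
    [0,0.022,0.0033],
    [0,0.0025,0],
    [0,0.0025,0],
    [0.0001,0.0025,0],
    [0.0001,0.0025,0],
    [0.0001,0.0025,0],
    [0.0001,0.0025,0.0001]
  ],
  "rot": [
    [0,0,0],
    [0,0,0],
    [0,0,0],
    [0,0,0],
    [0,0,0],
    [0,0,0],
    [0,0,0],
    [0,0,0],
    [0,0,0],
    [0,0,0],
    [0,0,0],
    [0,0,0]
  ],
  "fingers": [0,0,0,0,0,0,0,0,0,0,0,0]
}}

```text
clock: 14.2
tool_pos: [0.5147, -0.1538, 0.0496]
tcp_rot: [171.9, -0.1, 90.0]
wrist_force: [-11.0, -2.9, 3.4]
grip_width: 0.0004
```

Call:
{"fn": "step_arm", "kwargs": {
  "translation": [
    [0.0001,0.0025,0.0003],
    [0.0001,0.0025,0.0003]
  ],
  "rot": [
    [0,0,0],
    [0,0,0]
  ],
  "fingers": [0,0]
}}

```text
clock: 14.45
tool_pos: [0.5211, -0.154, 0.0497]
tcp_rot: [171.8, -0.0, 90.0]
wrist_force: [-9.1, -2.2, 0.2]
grip_width: 0.0003
```

Run:
```python
from h import *
print(telemetry.sense()["tool_pos"],telemetry.sense()["wrist_force"],telemetry.sense()["tcp_rot"])
s=capture("scene"); crop(s,195,175,355,295,5,"pics/s10.png")
```

```text
[ 0.52108949 -0.15395042  0.04970024] [-9.09115445 -2.22042244  0.16756186] [ 1.71832116e+02 -4.00433240e-02  8.99768202e+01]
```

View pics/s10.png

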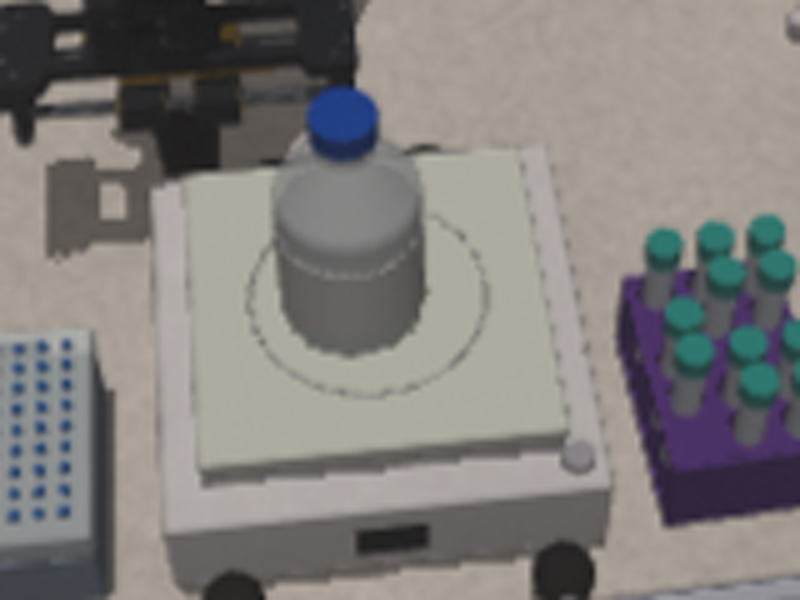

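Plate corners: RR (202,467), RL (567,432), FL (522,151), FR (184,180). Buffers ~(233,598), (563,572).

Run:
```python
from h import *
status([(202,467),(567,432),(522,151),(184,180)],195,175,5)
```

```text
pose mm/deg [640.8  -64.69   1.01] res px [[[-1.0, 0.8], [1.1, 0.3], [-0.1, -0.8], [0.1, -0.8]]]
rel mm/deg [-124.6    2.1   -1.1]
FL world [0.5293 0.0194 0.04  ] rail [-233.    90.2]
FR world [ 0.5323 -0.1526  0.04  ] rail [-236.2  -81.8]
RL world [0.7494 0.0172 0.04  ] rail [-13.1  80. ]
RR world [ 0.7522 -0.1427  0.04  ] rail [-16.2 -80. ]
```

Call:
{"fn": "step_arm", "kwargs": {
  "translation": [
    [0,-0.0165,-0.0013],
    [0,-0.0165,-0.0013],
    [0.0583,0,0],
    [0.0583,0,0],
    [0.0583,0,0],
    [0,0.018,0.0027],
    [0,0.0025,0],
    [0.0002,0.0025,0],
    [0.0002,0.0025,0],
    [0.0002,0.0025,0],
    [0.0002,0.0025,0],
    [0.0002,0.0025,0.0001]
  ],
  "rot": [
    [0,0,0],
    [0,0,0],
    [0,0,0],
    [0,0,0],
    [0,0,0],
    [0,0,0],
    [0,0,0],
    [0,0,0],
    [0,0,0],
    [0,0,0],
    [0,0,0],
    [0,0,0]
  ],
  "fingers": [0,0,0,0,0,0,0,0,0,0,0,0]
}}

```text
clock: 16.05
tool_pos: [0.5196, 0.0212, 0.0495]
tcp_rot: [172.0, -0.1, 89.9]
wrist_force: [-13.9, -0.4, 7.8]
grip_width: 0.0002
```

Call:
{"fn": "step_arm", "kwargs": {
  "translation": [
    [0.0001,0.0025,0.0002]
  ],
  "rot": [
    [0,0,0]
  ],
  "fingers": [0]
}}

```text
clock: 16.18
tool_pos: [0.5222, 0.0221, 0.0495]
tcp_rot: [172.1, -0.1, 90.0]
wrist_force: [-12.3, 1.3, 5.8]
grip_width: 0.0005
```

Run:
```python
from h import *
print(telemetry.sense()["tool_pos"],telemetry.sense()["wrist_force"],telemetry.sense()["tcp_rot"])
s=capture("scene"); crop(s,195,175,355,295,5,"pics/s11.png")
```

```text
[0.52215882 0.0221068  0.04951258] [-12.29770406   1.3207902    5.83205629] [ 1.72050921e+02 -1.12808676e-01  8.99785743e+01]
```

View pics/s11.png

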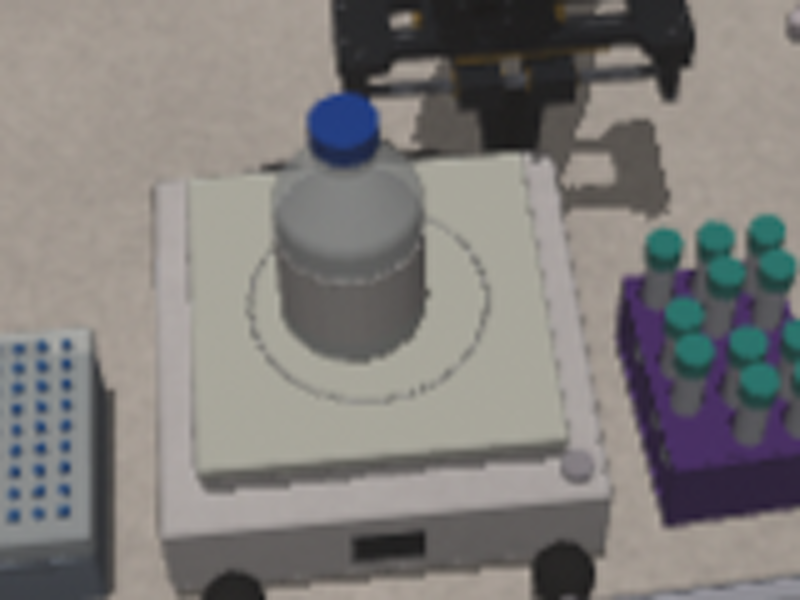

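Call:
{"fn": "step_arm", "kwargs": {
  "translation": [
    [0,0.0001,-0.0008],
    [0.0002,0.002,-0.0001],
    [0.0002,0.002,0.0003],
    [0.0002,0.002,0.0003]
  ],
  "rot": [
    [0,0,0],
    [0,0,0],
    [0,0,0],
    [0,0,0]
  ],
  "fingers": [0,0,0,0]
}}

```text
clock: 16.73
tool_pos: [0.5295, 0.023, 0.0506]
tcp_rot: [171.9, -0.1, 90.0]
wrist_force: [-6.6, 1.3, -1.1]
grip_width: 0.0007
```

Run:
```python
from h import *
s=capture("scene"); crop(s,195,175,355,295,5,"pics/s12.png"); crop(s,215,255,335,305,6.5,"pics/s12b.png")
```

```text
(no output)
```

View pics/s12.png

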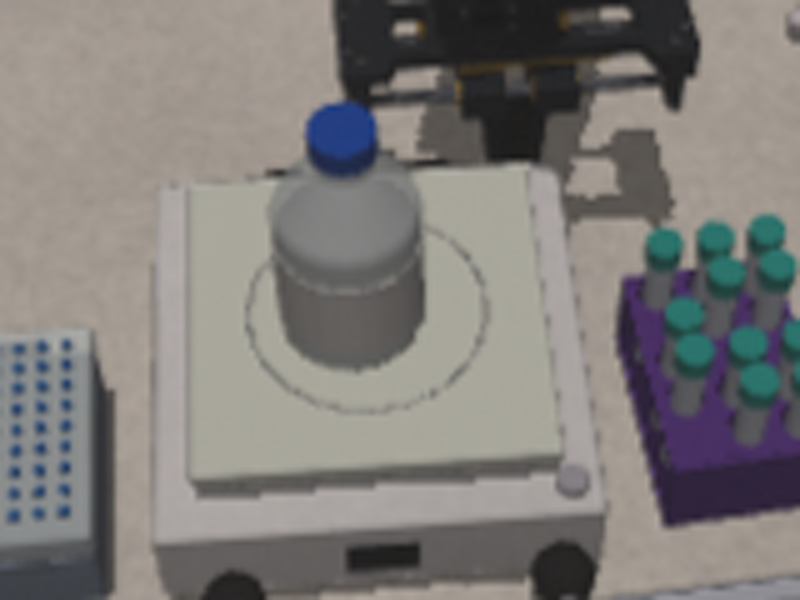

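View pics/s12b.png

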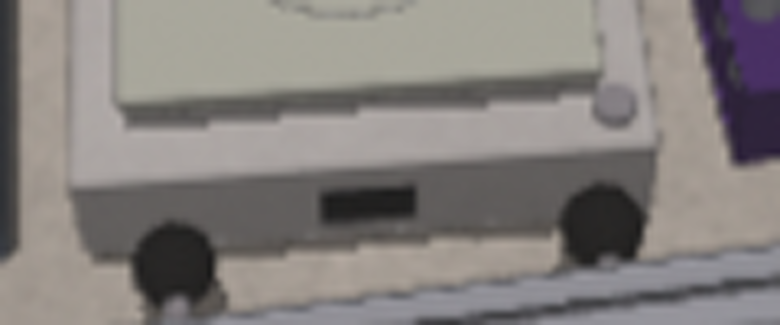

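Run:
```python
from h import *
status([(190,480),(560,457),(525,165),(188,184)],195,175,5)
```

```text
pose mm/deg [649.4  -66.95  -1.25] res px [[[-1.0, 0.2], [0.8, -0.1], [0.3, -0.2], [-0.2, -0.1]]]
rel mm/deg [-116.1   -0.5   -3.3]
FL world [0.5413 0.0214 0.04  ] rail [-220.9   91.8]
FR world [ 0.5376 -0.1505  0.04  ] rail [-230.9  -79.9]
RL world [0.7611 0.0106 0.04  ] rail [-1.6 72.9]
RR world [ 0.7576 -0.1493  0.04  ] rail [-11.  -86.8]
```

Call:
{"fn": "step_arm", "kwargs": {
  "translation": [
    [0,-0.0165,-0.0013],
    [0,-0.0165,-0.0013],
    [-0.0585,0,0],
    [-0.0585,0,0],
    [-0.0585,0,0],
    [0,0.02,0.003],
    [0,0.0015,-0.0002],
    [0,0.0015,-0.0002],
    [0.0001,0.0015,-0.0002],
    [0.0001,0.0015,-0.0002],
    [0.0002,0.0015,-0.0002],
    [0.0002,0.0015,-0.0001]
  ],
  "rot": [
    [0,0,0],
    [0,0,0],
    [0,0,0],
    [0,0,0],
    [0,0,0],
    [0,0,0],
    [0,0,0],
    [0,0,0],
    [0,0,0],
    [0,0,0],
    [0,0,0],
    [0,0,0]
  ],
  "fingers": [0,0,0,0,0,0,0,0,0,0,0,0]
}}

```text
clock: 18.32
tool_pos: [0.527, -0.1516, 0.0514]
tcp_rot: [171.7, -0.1, 90.0]
wrist_force: [-9.7, -0.6, 2.9]
grip_width: 0.0005
```

Call:
{"fn": "step_arm", "kwargs": {
  "translation": [
    [0.0002,0.001,0],
    [0.0002,0.001,0.0001],
    [0.0002,0.001,0.0001]
  ],
  "rot": [
    [0,0,0],
    [0,0,0],
    [0,0,0]
  ],
  "fingers": [0,0,0]
}}

```text
clock: 18.7
tool_pos: [0.5281, -0.1518, 0.0513]
tcp_rot: [171.9, -0.1, 89.9]
wrist_force: [-14.0, -1.9, 6.0]
grip_width: 0.0005
```

Run:
```python
from h import *
s=capture("scene"); crop(s,195,175,355,295,5,"pics/s13.png"); crop(s,215,255,335,305,6.5,"pics/s13b.png")
```

```text
(no output)
```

View pics/s13.png

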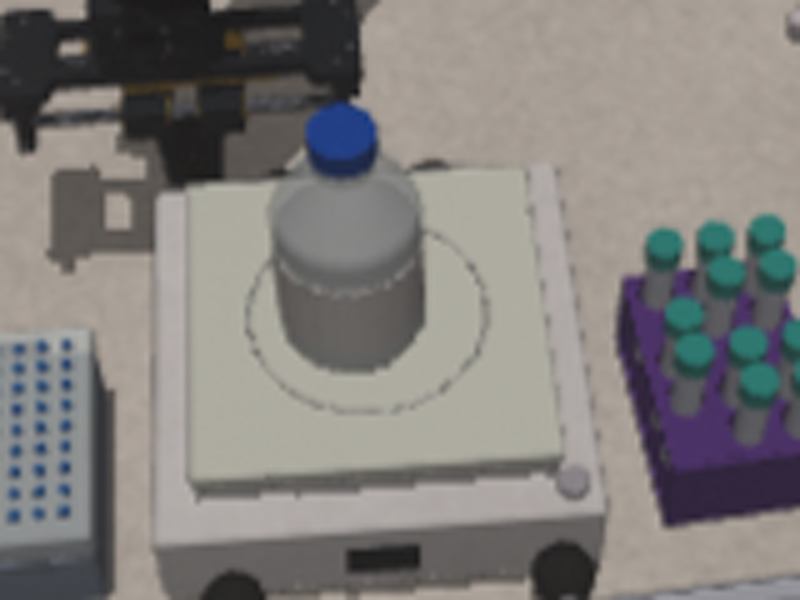

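Call:
{"fn": "step_arm", "kwargs": {
  "translation": [
    [0,0.0001,-0.0007],
    [0.0001,0.0001,-0.0006]
  ],
  "rot": [
    [0,0,0],
    [0,0,0]
  ],
  "fingers": [0,0]
}}

```text
clock: 19.0
tool_pos: [0.5287, -0.1519, 0.0523]
tcp_rot: [171.8, -0.0, 89.9]
wrist_force: [-7.3, -2.8, -5.7]
grip_width: 0.0006
```

Call:
{"fn": "step_arm", "kwargs": {
  "translation": [
    [0.0002,0.001,0.0003],
    [0.0002,0.001,0.0003],
    [0.0002,0.001,0.0002]
  ],
  "rot": [
    [0,0,0],
    [0,0,0],
    [0,0,0]
  ],
  "fingers": [0,0,0]
}}

```text
clock: 19.38
tool_pos: [0.5291, -0.1519, 0.0519]
tcp_rot: [172.1, -0.1, 89.9]
wrist_force: [-19.8, -3.0, 12.3]
grip_width: 0.0003
```

Run:
```python
from h import *
s=capture("scene"); crop(s,195,175,355,295,5,"pics/s14.png"); crop(s,215,255,335,305,6.5,"pics/s14b.png")
```

```text
(no output)
```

View pics/s14.png

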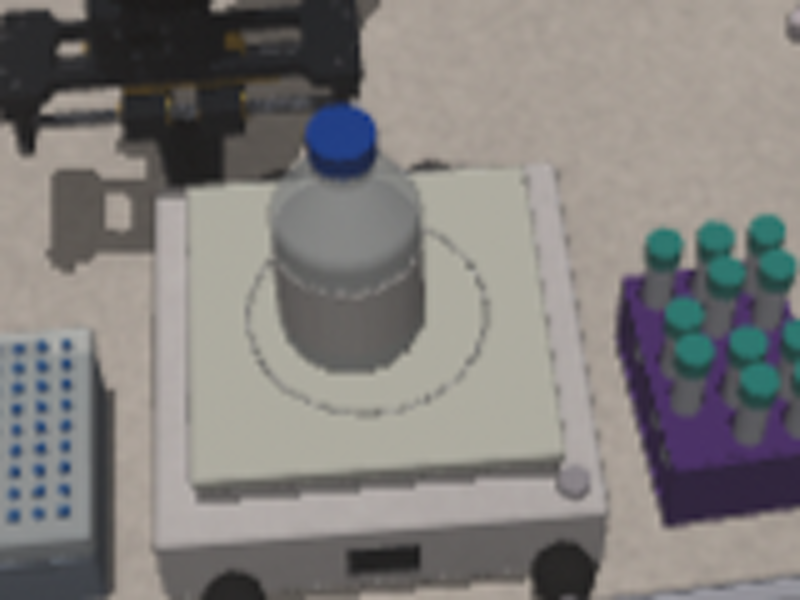

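View pics/s14b.png

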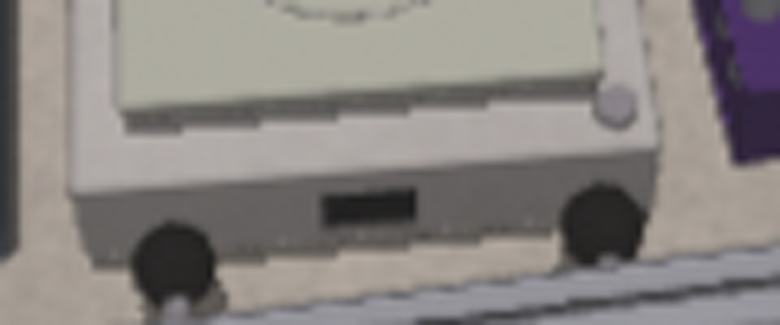

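Run:
```python
from h import *
P=status([(191,484),(560,457),(525,169),(187,188)],195,175,5)
# dome silhouette prediction vs tips; and buffer centres in scene
s=capture("scene"); Q=np.load("rail_s.npy")
for u in ((175,265),(603,224)):
    w=bp(s,un([u],215,255,6.5)[0],.04); print((rel(Q,np.r_[w[:2],0])[:2]*1000).round(1))
# body bottom-rear edge z=12 & top edge in crop
for L in ([110,-110,82],[110,110,82],[110,-110,12],[110,110,12],[110,80,40],[110,-80,40]):
    print(L,((pj(s,pose2(P,[L]))[0]-[215,255]+.5)*6.5-.5).round(0))
```

```text
pose mm/deg [651.08 -66.95  -0.91] res px [[[-1.0, 0.2], [1.1, 0.3], [0.1, -0.6], [-0.2, -0.3]]]
rel mm/deg [-114.4   -0.6   -3. ]
FL world [0.5425 0.0208 0.04  ] rail [-219.8   91.1]
FR world [ 0.5397 -0.1512  0.04  ] rail [-228.8  -80.7]
RL world [0.7623 0.0113 0.04  ] rail [-0.4 73.6]
RR world [ 0.7598 -0.1487  0.04  ] rail [ -8.8 -86.2]
[  7.3 -79.1]
[11.8 81. ]
[110, -110, 82] [ 59. 180.]
[110, 110, 82] [665. 137.]
[110, -110, 12] [ 81. 269.]
[110, 110, 12] [652. 226.]
[110, 80, 40] [578. 197.]
[110, -80, 40] [153. 228.]
```

Call:
{"fn": "step_arm", "kwargs": {
  "translation": [
    [0,0.0001,-0.0007],
    [0,0.0001,-0.0007],
    [0,0,0]
  ],
  "rot": [
    [0,0,0],
    [0,0,0],
    [0,0,0]
  ],
  "fingers": [0,0,0]
}}

```text
clock: 19.9
tool_pos: [0.5308, -0.1522, 0.053]
tcp_rot: [171.9, 0.0, 89.9]
wrist_force: [-10.2, -4.5, -4.1]
grip_width: 0.0005
```

Run:
```python
from h import *
s=capture("scene"); crop(s,195,175,355,295,5,"pics/s15.png")
```

```text
(no output)
```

View pics/s15.png

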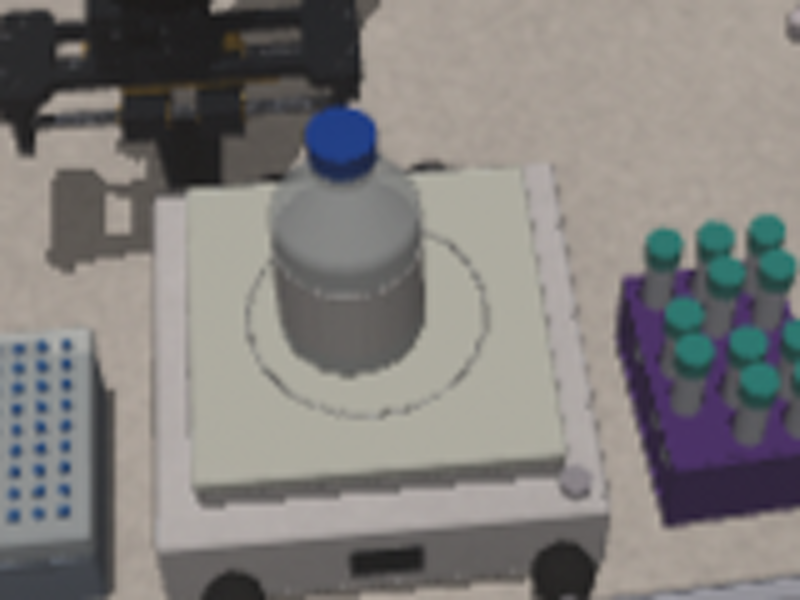

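Run:
```python
from h import *
P=status([(194,486),(562,457),(522,168),(187,190)],195,175,5)
```

```text
pose mm/deg [ 6.5156e+02 -6.6790e+01 -3.6000e-01] res px [[[-1.2, 0.3], [1.1, 0.1], [0.5, -0.5], [-0.4, -0.3]]]
rel mm/deg [-113.9   -0.4   -2.5]
FL world [0.5421 0.0199 0.04  ] rail [-220.1   90.2]
FR world [ 0.541  -0.1521  0.04  ] rail [-227.5  -81.6]
RL world [0.7621 0.0125 0.04  ] rail [-0.6 74.8]
RR world [ 0.7611 -0.1475  0.04  ] rail [ -7.5 -85.1]
```

Call:
{"fn": "step_arm", "kwargs": {
  "translation": [
    [0.0002,0.0008,0],
    [0.0002,0.0008,0],
    [0.0002,0.0008,0]
  ],
  "rot": [
    [0,0,0],
    [0,0,0],
    [0,0,0]
  ],
  "fingers": [0,0,0]
}}

```text
clock: 20.38
tool_pos: [0.5312, -0.1523, 0.0529]
tcp_rot: [172.1, 0.0, 89.8]
wrist_force: [-16.7, -7.1, -0.1]
grip_width: 0.0002
```

Call:
{"fn": "step_arm", "kwargs": {
  "translation": [
    [0,0.0006,-0.0003],
    [0,0.0006,-0.0003]
  ],
  "rot": [
    [0,0,0],
    [0,0,0]
  ],
  "fingers": [0,0]
}}

```text
clock: 20.62
tool_pos: [0.5316, -0.1526, 0.0532]
tcp_rot: [172.2, 0.0, 89.8]
wrist_force: [-14.6, -8.7, -6.0]
grip_width: 0.0003
```

Call:
{"fn": "step_arm", "kwargs": {
  "translation": [
    [0,0.0007,0.0001],
    [0,0.0007,0.0001],
    [0,0.0005,0.0001]
  ],
  "rot": [
    [0,0,0],
    [0,0,0],
    [0,0,0]
  ],
  "fingers": [0,0,0]
}}

```text
clock: 21.0
tool_pos: [0.5318, -0.1526, 0.0529]
tcp_rot: [172.3, -0.0, 89.8]
wrist_force: [-21.2, -6.9, 2.3]
grip_width: 0.0005
```

Run:
```python
from h import *
s=capture("scene"); crop(s,195,175,355,295,5,"pics/s16.png"); crop(s,215,255,335,305,6.5,"pics/s16b.png")
```

```text
(no output)
```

View pics/s16.png

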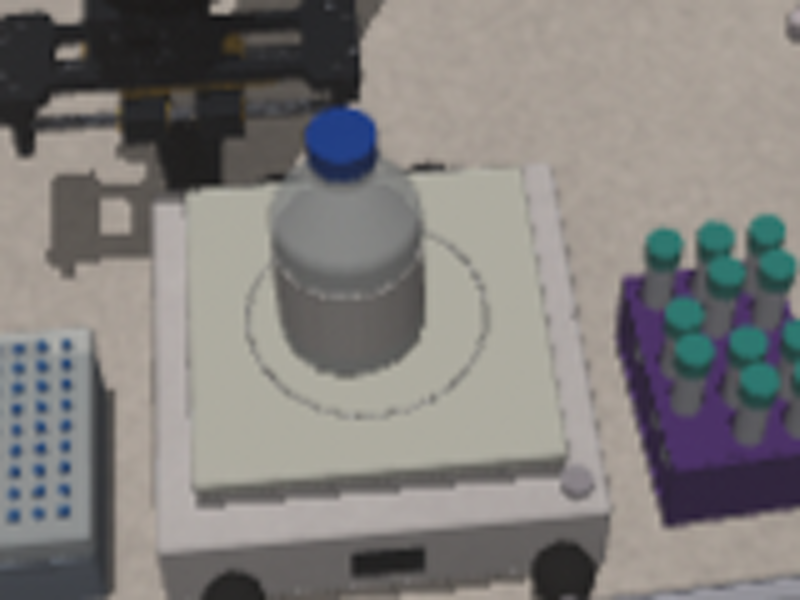

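View pics/s16b.png

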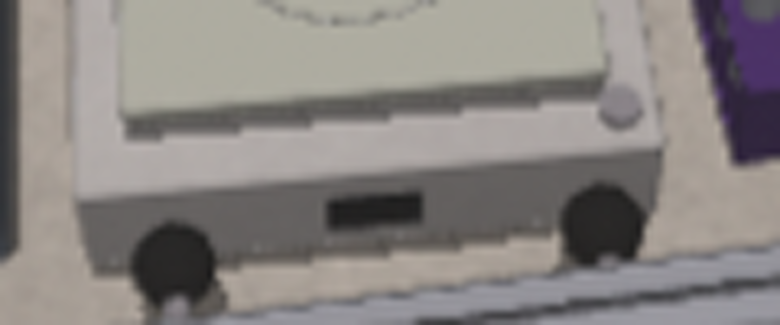

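Call:
{"fn": "step_arm", "kwargs": {
  "translation": [
    [-0.001,0,0],
    [-0.001,0,0]
  ],
  "rot": [
    [0,0,0],
    [0,0,0]
  ],
  "fingers": [0,0]
}}

```text
clock: 21.3
tool_pos: [0.5317, -0.1528, 0.0529]
tcp_rot: [172.4, -0.2, 89.9]
wrist_force: [-20.1, -1.7, 3.2]
grip_width: 0.0006
```

Run:
```python
from h import *
P=status([(195,488),(563,457),(520,167),(187,192)],195,175,5)
```

```text
pose mm/deg [ 6.5205e+02 -6.6770e+01  4.0000e-02] res px [[[-1.1, 0.3], [1.2, 0.1], [0.6, -0.4], [-0.7, -0.3]]]
rel mm/deg [-113.4   -0.4   -2.1]
FL world [0.542  0.0192 0.04  ] rail [-220.3   89.5]
FR world [ 0.5421 -0.1528  0.04  ] rail [-226.5  -82.4]
RL world [0.762  0.0133 0.04  ] rail [-0.6 75.6]
RR world [ 0.7621 -0.1467  0.04  ] rail [ -6.4 -84.3]
```

Call:
{"fn": "step_arm", "kwargs": {
  "translation": [
    [0,-0.0165,-0.001],
    [0,-0.0225,-0.0017],
    [0.058,0,0],
    [0.058,0,0],
    [0.058,0,0],
    [0,0,0]
  ],
  "rot": [
    [0,0,0],
    [0,0,0],
    [0,0,0],
    [0,0,0],
    [0,0,0],
    [0,0,0]
  ],
  "fingers": [0,0,0,0,0,0]
}}

```text
clock: 22.1
tool_pos: [0.503, 0.0287, 0.053]
tcp_rot: [171.4, -0.1, 90.7]
wrist_force: [-0.5, -0.9, -0.3]
grip_width: 0.0003
```

Run:
```python
from h import *
t=capture("top"); crop(t,245,120,345,220,6,"pics/t17.png"); s=capture("scene"); crop(s,195,175,355,295,5,"pics/s17.png")
print(telemetry.sense()["wrist_force"])
```

```text
[ 0.90018344 -0.44245103  0.35542907]
```

View pics/t17.png

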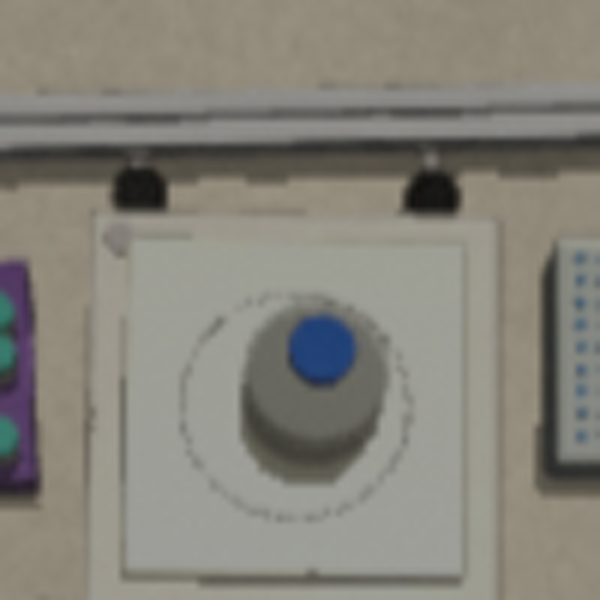

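View pics/s17.png

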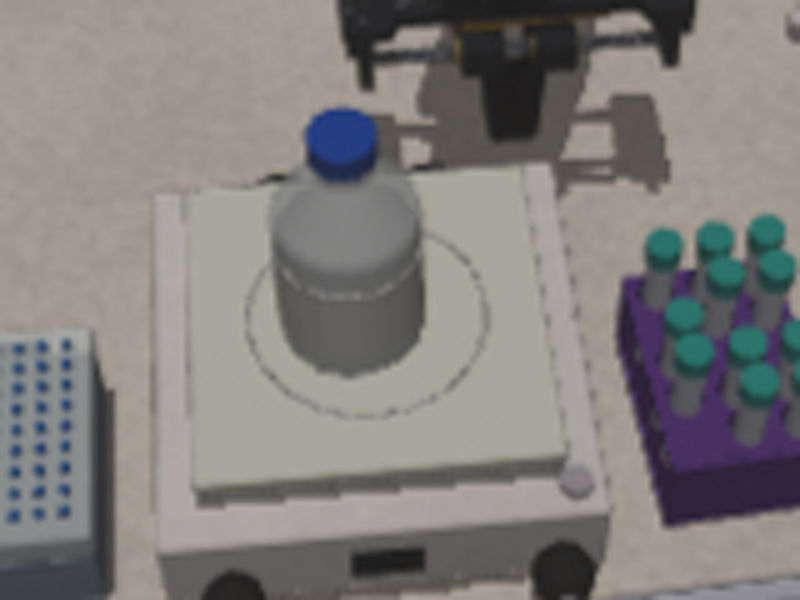

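Run:
```python
from h import *
t=capture("top")
Qt=np.array([.7622,-.0589,np.radians(2.23)])
o=(t,un([(465,243),(130,238),(123,574),(464,580)],245,120,6),PL)
P=fit([o],[.65,-.065,0]); r=rel(Qt,P); print((r*[1000,1000,57.3]).round(1)); print((pose2(r,[[110,0,0],[110,80,0],[110,-80,0]])[:,:2]*1000).round(1))
for u in ((94,213),(500,221)):
    w=bp(t,un([u],245,120,6)[0],.082); print("bodycorner",(rel(Qt,np.r_[w[:2],0])[:2]*1000).round(1))
for u in ((139,189),(432,193)):
    w=bp(t,un([u],245,120,6)[0],.04); print("buf",(rel(Qt,np.r_[w[:2],0])[:2]*1000).round(1))
```

```text
pose mm/deg [ 6.4831e+02 -6.3670e+01  2.1000e-01] res px [[[0.5, -0.1], [-0.5, -0.2], [-0.4, 0.2], [0.4, 0.1]]]
[-114.    -0.3   -2. ]
[[ -4.1  -4.2]
 [ -1.2  75.7]
 [ -6.9 -84.2]]
bodycorner [ -4.8 104. ]
bodycorner [ -13.2 -112. ]
buf [18.5 80.4]
buf [ 13.3 -79.9]
```

Call:
{"fn": "step_arm", "kwargs": {
  "translation": [
    [-0.006,0.011,0.003],
    [0,0.011,0.003],
    [0,0.0015,0],
    [0,0.0015,0],
    [0,0.0015,0],
    [0,0.0015,-0.0001],
    [0.0004,0.0015,-0.0002],
    [0.0006,0.0015,-0.0002]
  ],
  "rot": [
    [0,0,0],
    [0,0,0],
    [0,0,0],
    [0,0,0],
    [0,0,0],
    [0,0,0],
    [0,0,0],
    [0,0,0]
  ],
  "fingers": [0,0,0,0,0,0,0,0]
}}

```text
clock: 23.25
tool_pos: [0.5305, 0.016, 0.0511]
tcp_rot: [171.8, 0.0, 90.0]
wrist_force: [-8.4, -3.5, 1.1]
grip_width: 0.0004
```

Call:
{"fn": "step_arm", "kwargs": {
  "translation": [
    [0.001,0.0008,-0.0002],
    [0.001,0.0008,-0.0002],
    [0.001,0.0004,0]
  ],
  "rot": [
    [0,0,0],
    [0,0,0],
    [0,0,0]
  ],
  "fingers": [0,0,0]
}}

```text
clock: 23.62
tool_pos: [0.5306, 0.017, 0.0511]
tcp_rot: [171.9, 0.1, 89.9]
wrist_force: [-11.8, -8.2, 0.6]
grip_width: 0.0001
```

Call:
{"fn": "step_arm", "kwargs": {
  "translation": [
    [0.001,0.0003,0],
    [0.001,0.0003,0],
    [0.001,0.0003,0]
  ],
  "rot": [
    [0,0,0],
    [0,0,0],
    [0,0,0]
  ],
  "fingers": [0,0,0]
}}

```text
clock: 24.0
tool_pos: [0.5307, 0.0195, 0.051]
tcp_rot: [172.0, 0.1, 89.8]
wrist_force: [-13.1, -8.3, 1.1]
grip_width: 0.0007
```

Run:
```python
from h import *
s=capture("scene"); crop(s,195,175,355,295,5,"pics/s18.png"); print(telemetry.sense()["wrist_force"])
```

```text
[-12.58712368  -8.09178293   1.8703319 ]
```

View pics/s18.png

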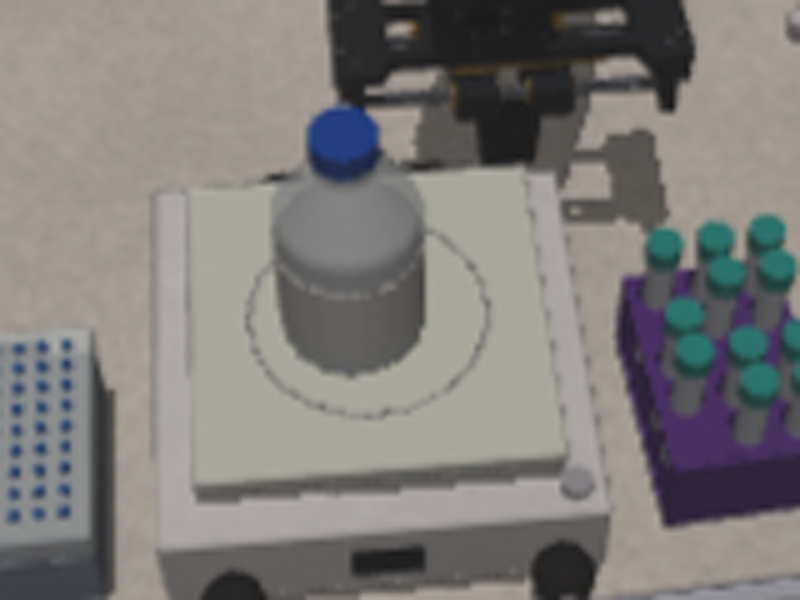

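Call:
{"fn": "step_arm", "kwargs": {
  "translation": [
    [0.0008,0.0002,0],
    [0.0008,0.0002,0]
  ],
  "rot": [
    [0,0,0],
    [0,0,0]
  ],
  "fingers": [0,0]
}}

```text
clock: 24.3
tool_pos: [0.5308, 0.0209, 0.051]
tcp_rot: [172.1, 0.1, 89.8]
wrist_force: [-13.5, -9.1, 2.2]
grip_width: 0.0008
```

Run:
```python
from h import *
s=capture("scene"); crop(s,195,175,355,295,5,"pics/s19.png"); print(telemetry.sense()["wrist_force"])
```

```text
[-12.60526921  -9.66316955   1.74361424]
```

View pics/s19.png

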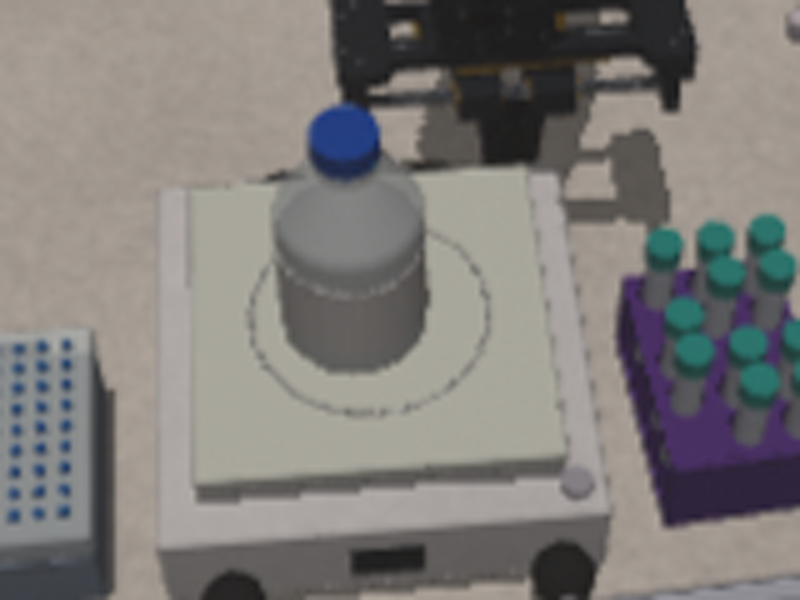

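Call:
{"fn": "step_arm", "kwargs": {
  "translation": [
    [0,-0.0165,-0.0025],
    [0,-0.0225,-0.0033],
    [-0.058,0,0],
    [-0.058,0,0],
    [-0.058,0,0],
    [0,0.013,0.0025],
    [0,0.012,0.0025],
    [0,0.0015,0],
    [0,0.0015,0],
    [0,0.0015,0],
    [0.0001,0.0015,-0.0001],
    [0.0002,0.0015,-0.0002]
  ],
  "rot": [
    [0,0,0],
    [0,0,0],
    [0,0,0],
    [0,0,0],
    [0,0,0],
    [0,0,0],
    [0,0,0],
    [0,0,0],
    [0,0,0],
    [0,0,0],
    [0,0,0],
    [0,0,0]
  ],
  "fingers": [0,0,0,0,0,0,0,0,0,0,0,0]
}}

```text
clock: 25.85
tool_pos: [0.5291, -0.149, 0.0527]
tcp_rot: [171.6, -0.1, 90.0]
wrist_force: [-4.8, -0.7, -1.4]
grip_width: 0.0005
```

Run:
```python
from h import *
P=status([(194,485),(562,457),(527,167),(190,187)],195,175,5)
```

```text
pose mm/deg [651.02 -65.6   -0.84] res px [[[-1.0, 0.0], [1.3, 0.2], [0.2, -0.3], [-0.3, -0.1]]]
rel mm/deg [-114.4    0.8   -2.9]
FL world [0.5423 0.022  0.04  ] rail [-219.9   92.3]
FR world [ 0.5398 -0.15    0.04  ] rail [-228.7  -79.5]
RL world [0.7622 0.0128 0.04  ] rail [-0.5 75.1]
RR world [ 0.7598 -0.1472  0.04  ] rail [ -8.7 -84.7]
```

Call:
{"fn": "step_arm", "kwargs": {
  "translation": [
    [0.0003,0.0012,-0.0001],
    [0.0003,0.0012,-0.0001],
    [0.0003,0.0012,0],
    [0.0003,0.001,0]
  ],
  "rot": [
    [0,0,0],
    [0,0,0],
    [0,0,0],
    [0,0,0]
  ],
  "fingers": [0,0,0,0]
}}

```text
clock: 26.4
tool_pos: [0.5294, -0.1488, 0.0526]
tcp_rot: [172.0, -0.1, 89.9]
wrist_force: [-17.4, -2.5, 7.7]
grip_width: 0.0003
```

Reduce the downward drag with a small lift.

Call:
{"fn": "step_arm", "kwargs": {
  "translation": [
    [0.0002,0.0001,-0.0007],
    [0.0002,0.0001,-0.0005]
  ],
  "rot": [
    [0,0,0],
    [0,0,0]
  ],
  "fingers": [0,0]
}}

```text
clock: 26.65
tool_pos: [0.5302, -0.149, 0.0534]
tcp_rot: [171.9, -0.0, 89.9]
wrist_force: [-9.2, -4.7, -4.9]
grip_width: 0.0003
```

Call:
{"fn": "step_arm", "kwargs": {
  "translation": [
    [0.0002,0.0008,0],
    [0.0002,0.0008,0],
    [0.0001,0.0006,-0.0001]
  ],
  "rot": [
    [0,0,0],
    [0,0,0],
    [0,0,0]
  ],
  "fingers": [0,0,0]
}}

```text
clock: 27.02
tool_pos: [0.5309, -0.1493, 0.0534]
tcp_rot: [172.0, 0.0, 89.8]
wrist_force: [-13.1, -6.8, -4.2]
grip_width: 0.0005
```

Call:
{"fn": "step_arm", "kwargs": {
  "translation": [
    [0,0.0008,0.0001],
    [0,0.0006,0.0001],
    [0,0.0004,0]
  ],
  "rot": [
    [0,0,0],
    [0,0,0],
    [0,0,0]
  ],
  "fingers": [0,0,0]
}}

```text
clock: 27.4
tool_pos: [0.5313, -0.1495, 0.0533]
tcp_rot: [172.1, -0.0, 89.8]
wrist_force: [-19.0, -5.4, 0.6]
grip_width: 0.0004
```

Call:
{"fn": "step_arm", "kwargs": {
  "translation": [
    [-0.0006,0,-0.0004],
    [-0.0006,0,-0.0003],
    [0,0,0]
  ],
  "rot": [
    [0,0,0],
    [0,0,0],
    [0,0,0]
  ],
  "fingers": [0,0,0]
}}

```text
clock: 27.78
tool_pos: [0.5316, -0.1499, 0.0535]
tcp_rot: [172.1, -0.0, 89.8]
wrist_force: [-13.5, -5.1, -6.5]
grip_width: 0.0003
```

Run:
```python
from h import *
s=capture("scene"); crop(s,195,175,355,295,5,"pics/s20.png"); print(telemetry.sense()["wrist_force"])
```

```text
[-13.23186842  -5.54961405  -6.66357658]
```

View pics/s20.png

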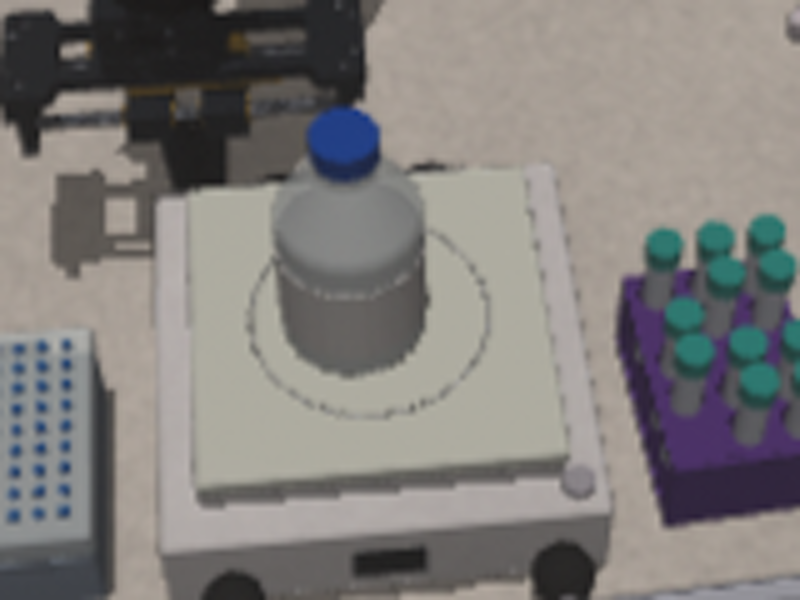

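Call:
{"fn": "step_arm", "kwargs": {
  "translation": [
    [0,0.0008,0.0001],
    [0,0.0008,0.0002],
    [0,0.0006,0.0001]
  ],
  "rot": [
    [0,0,0],
    [0,0,0],
    [0,0,0]
  ],
  "fingers": [0,0,0]
}}

```text
clock: 28.2
tool_pos: [0.5318, -0.1499, 0.0533]
tcp_rot: [172.3, -0.1, 89.8]
wrist_force: [-22.1, -4.3, 2.7]
grip_width: 0.0004
```

Run:
```python
from h import *
print(telemetry.sense()["wrist_force"])
P=status([(196,487),(565,457),(523,168),(189,190)],195,175,5)
```

```text
[-22.06498056  -4.31827529   2.72582007]
pose mm/deg [ 6.5182e+02 -6.5800e+01 -2.5000e-01] res px [[[-1.1, 0.2], [1.0, 0.1], [0.6, -0.5], [-0.5, -0.2]]]
rel mm/deg [-113.6    0.6   -2.4]
FL world [0.5422 0.0207 0.04  ] rail [-220.   91.]
FR world [ 0.5414 -0.1513  0.04  ] rail [-227.1  -80.8]
RL world [0.7622 0.0137 0.04  ] rail [-0.4 76. ]
RR world [ 0.7615 -0.1463  0.04  ] rail [ -7.  -83.9]
```

Call:
{"fn": "step_arm", "kwargs": {
  "translation": [
    [-0.0008,0,-0.0002],
    [-0.0008,0,-0.0002],
    [0,0,-0.0001]
  ],
  "rot": [
    [0,0,0],
    [0,0,0],
    [0,0,0]
  ],
  "fingers": [0,0,0]
}}

```text
clock: 28.62
tool_pos: [0.5318, -0.1501, 0.0534]
tcp_rot: [172.3, -0.2, 89.9]
wrist_force: [-18.6, -2.3, -1.8]
grip_width: 0.0003
```

Call:
{"fn": "step_arm", "kwargs": {
  "translation": [
    [0,-0.0165,-0.001],
    [0,-0.0235,-0.0019],
    [0.058,0,0],
    [0.058,0,0],
    [0.058,0,0],
    [0,0.012,0.0025],
    [0,0.012,0.0025],
    [0,0.002,0.0001],
    [0,0.0015,0],
    [0,0.0015,0],
    [0,0.0015,0],
    [0,0.0015,-0.0001]
  ],
  "rot": [
    [0,0,0],
    [0,0,0],
    [0,0,0],
    [0,0,0],
    [0,0,0],
    [0,0,0],
    [0,0,0],
    [0,0,0],
    [0,0,0],
    [0,0,0],
    [0,0,0],
    [0,0,0]
  ],
  "fingers": [0,0,0,0,0,0,0,0,0,0,0,0]
}}

```text
clock: 30.12
tool_pos: [0.5304, 0.0228, 0.0529]
tcp_rot: [171.7, 0.0, 89.9]
wrist_force: [-9.5, -2.4, 6.9]
grip_width: 0.0003
```

Call:
{"fn": "step_arm", "kwargs": {
  "translation": [
    [-0.0002,0.0008,-0.0006],
    [-0.0001,0.001,-0.0004],
    [0,0.001,-0.0002],
    [0,0,0]
  ],
  "rot": [
    [0,0,0],
    [0,0,0],
    [0,0,0],
    [0,0,0]
  ],
  "fingers": [0,0,0,0]
}}

```text
clock: 30.62
tool_pos: [0.5304, 0.0228, 0.0532]
tcp_rot: [172.0, 0.0, 90.0]
wrist_force: [-10.2, -2.3, -1.3]
grip_width: 0.0002
```

Call:
{"fn": "step_arm", "kwargs": {
  "translation": [
    [0,0.001,0],
    [0,0.001,0],
    [0,0.0008,0],
    [0,0,0]
  ],
  "rot": [
    [0,0,0],
    [0,0,0],
    [0,0,0],
    [0,0,0]
  ],
  "fingers": [0,0,0,0]
}}

```text
clock: 31.12
tool_pos: [0.5306, 0.0228, 0.0531]
tcp_rot: [172.3, -0.0, 90.0]
wrist_force: [-16.2, -2.3, 7.7]
grip_width: 0.0003
```

Call:
{"fn": "step_arm", "kwargs": {
  "translation": [
    [0,0.0008,-0.0006],
    [0,0.0008,-0.0004],
    [0,0,0]
  ],
  "rot": [
    [0,0,0],
    [0,0,0],
    [0,0,0]
  ],
  "fingers": [0,0,0]
}}

```text
clock: 31.5
tool_pos: [0.5308, 0.023, 0.0533]
tcp_rot: [172.4, -0.0, 90.0]
wrist_force: [-15.9, -2.4, -2.7]
grip_width: 0.0007
```

Call:
{"fn": "step_arm", "kwargs": {
  "translation": [
    [0,-0.0165,-0.001],
    [0,-0.0235,-0.0019],
    [-0.058,0,0],
    [-0.058,0,0],
    [-0.058,0,0],
    [0,0.012,0.0025],
    [0,0.012,0.0025],
    [0,0.002,0.0001],
    [0,0.0015,0],
    [0,0.0015,0],
    [0,0.0015,0],
    [0,0.0015,-0.0001]
  ],
  "rot": [
    [0,0,0],
    [0,0,0],
    [0,0,0],
    [0,0,0],
    [0,0,0],
    [0,0,0],
    [0,0,0],
    [0,0,0],
    [0,0,0],
    [0,0,0],
    [0,0,0],
    [0,0,0]
  ],
  "fingers": [0,0,0,0,0,0,0,0,0,0,0,0]
}}

```text
clock: 33.0
tool_pos: [0.5312, -0.1497, 0.0531]
tcp_rot: [171.6, -0.1, 90.0]
wrist_force: [-6.9, 0.6, 2.5]
grip_width: 0.0005
```

Call:
{"fn": "step_arm", "kwargs": {
  "translation": [
    [0,0.001,-0.0004],
    [0,0.001,-0.0004],
    [0,0.001,-0.0002],
    [0,0,0]
  ],
  "rot": [
    [0,0,0],
    [0,0,0],
    [0,0,0],
    [0,0,0]
  ],
  "fingers": [0,0,0,0]
}}

```text
clock: 33.5
tool_pos: [0.5313, -0.1497, 0.0533]
tcp_rot: [171.9, -0.1, 90.0]
wrist_force: [-7.7, 0.3, -1.3]
grip_width: 0.0006
```

Call:
{"fn": "step_arm", "kwargs": {
  "translation": [
    [0,0.001,-0.0001],
    [0,0.001,-0.0001],
    [0,0.001,-0.0001],
    [0,0,0]
  ],
  "rot": [
    [0,0,0],
    [0,0,0],
    [0,0,0],
    [0,0,0]
  ],
  "fingers": [0,0,0,0]
}}

```text
clock: 34.0
tool_pos: [0.5316, -0.1498, 0.0533]
tcp_rot: [172.1, -0.2, 90.0]
wrist_force: [-14.3, -0.3, 1.9]
grip_width: 0.0003
```

Call:
{"fn": "step_arm", "kwargs": {
  "translation": [
    [0,0.0008,-0.0004],
    [0,0.0006,-0.0003],
    [0,0,0]
  ],
  "rot": [
    [0,0,0],
    [0,0,0],
    [0,0,0]
  ],
  "fingers": [0,0,0]
}}

```text
clock: 34.38
tool_pos: [0.5317, -0.1499, 0.0535]
tcp_rot: [172.2, -0.2, 89.9]
wrist_force: [-15.3, -1.0, -2.4]
grip_width: 0.0007
```

Call:
{"fn": "step_arm", "kwargs": {
  "translation": [
    [0,-0.003,-0.0004],
    [0,-0.003,-0.0004],
    [0,-0.01,-0.0015],
    [0,-0.03,-0.0045],
    [0,-0.03,-0.0045],
    [0,0.006,-0.04],
    [0,0.006,-0.04],
    [0,0.006,-0.04],
    [0,0,0],
    [0,0,0]
  ],
  "rot": [
    [0,0,0],
    [0,0,0],
    [0,0,0],
    [0,0,0],
    [0,0,0],
    [0,0,0],
    [0,0,0],
    [0,0,0],
    [0,0,0],
    [0,0,0]
  ],
  "fingers": [0,0,0,0,0,0,0,0,0,0]
}}

```text
clock: 35.62
tool_pos: [0.4632, -0.1501, 0.1779]
tcp_rot: [171.3, -0.0, 90.0]
wrist_force: [0.5, -0.5, -1.1]
grip_width: 0.0002
```

Run:
```python
from h import *
s=capture("scene"); crop(s,195,175,355,295,5,"pics/s21.png"); t=capture("top"); crop(t,200,110,400,260,4,"pics/t21.png"); print(telemetry.sense()["wrist_force"])
cv2.imwrite("pics/sf.png",s["color"][:,:,::-1])
```

```text
[ 0.04657364 -0.2324469   0.56442748]
```

View pics/s21.png

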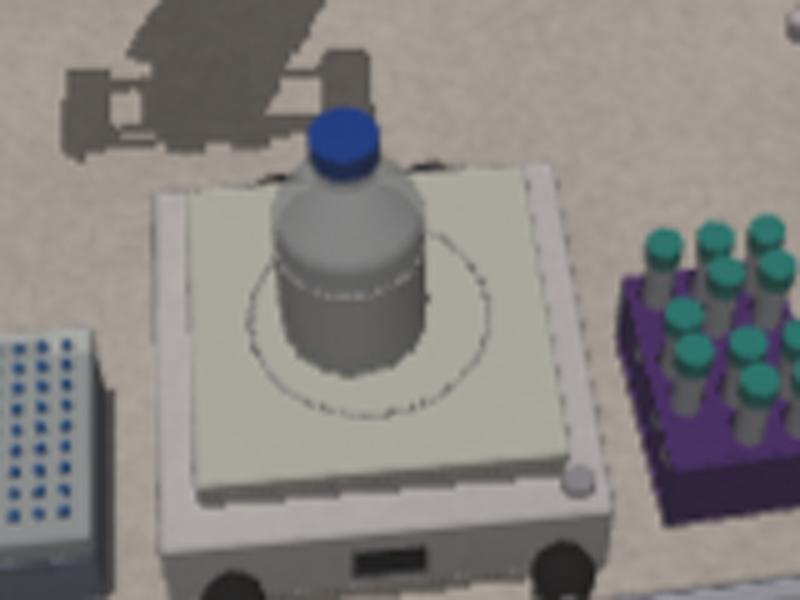

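View pics/t21.png

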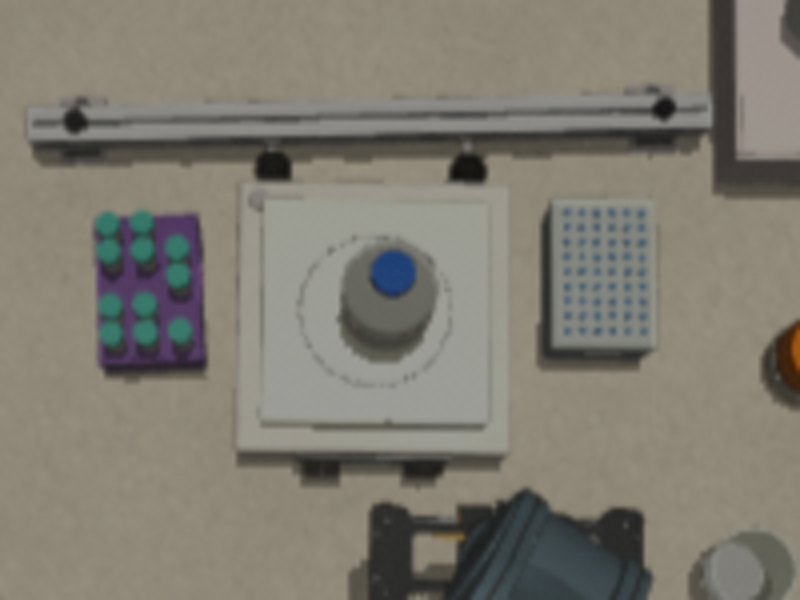

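View pics/sf.png

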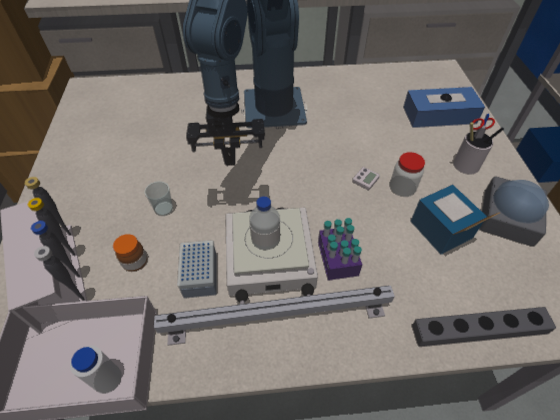

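Stirrer sits against both buffers, the bottle is still on the plate, and the neighbours haven't moved. One final measurement before handing in.

Run:
```python
from h import *
status([(196,488),(566,457),(522,168),(188,191)],195,175,5)
t=capture("top")
Qt=np.array([.7622,-.0589,np.radians(2.23)])
P=fit([(t,un([(490,204),(264,200),(262,423),(489,425)],200,110,4),PL)],[.65,-.065,0]); r=rel(Qt,P); print((r*[1000,1000,57.3]).round(1)); print((pose2(r,[[110,80,0],[110,-80,0]])[:,:2]*1000).round(1))
```

```text
pose mm/deg [ 6.5212e+02 -6.5950e+01 -4.0000e-02] res px [[[-1.0, 0.2], [0.9, 0.1], [0.6, -0.5], [-0.5, -0.2]]]
rel mm/deg [-113.3    0.4   -2.1]
FL world [0.5422 0.0201 0.04  ] rail [-220.1   90.4]
FR world [ 0.5421 -0.1519  0.04  ] rail [-226.5  -81.4]
RL world [0.7622 0.014  0.04  ] rail [-0.4 76.2]
RR world [ 0.7621 -0.146   0.04  ] rail [ -6.4 -83.6]
pose mm/deg [ 6.478e+02 -6.321e+01  4.500e-01] res px [[[0.2, -0.6], [-0.1, -0.3], [-0.5, 0.3], [0.5, 0.5]]]
[-1.145e+02  1.000e-01 -1.800e+00]
[[ -2.   76.7]
 [ -7.  -83.2]]
```

```bash
python3 -c "
from rig import order; print(order.close_job())"
```

```text
the job is handed in; nothing more can be done
None
```

I walked the stirrer back with alternating nudges at its right and left front corners until both rear corners were on their buffers, then handed the job in at about 36 s. The gripper was clear of everything by then.

**Contact:** The final presses were about 16 N at the wrist on the left and 15 N on the right. That is roughly 10 N on each buffer after bench friction, by my estimate. The right corner gave about 20 N/mm, which matches the buffer's stiffness. The left was stiff too, but I inferred its contact from the force rise and did not re-check it after the last right-hand press.

**Highest force:** The wrist reading peaked at 22 N while I was swinging the right corner home. I estimate 12–15 N of that reached the buffer.

**Position:** In the last pictures both cameras put the stirrer's centre 0.1–0.4 mm from the centre line. It sits about 2° from square to the rail, because the buffers differ by about 5–6 mm. The rear edge's midpoint is still about 3.5 mm to the right of centre. I tried to mend that once; it only improved from about 4.3 mm.

**Surroundings:** The bottle still stands on the plate, and the tip box, tube rack and other items look unmoved. The fingers dragged down or up on the front face by up to about 12 N at times. I saw no lifting or tipping in the pictures.

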